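# Put the tailor's clapper away in the fall-front cabinet

### The job

Put the wooden clapper (the grooved block standing on its end on the cutting table) away in the cabinet: pull the cabinet's front flap all the way down, lay the clapper lengthwise in the narrow empty bay and slide it fully in, then push the flap up until it is fully shut. Handle the clapper and the flap gently (do not let the clapper drop or topple, do not slam the flap), and leave everything else on the table where it is.

Things in the scene. Friction and masses are not known exactly. Their poses are not given: they have to be found in the camera images.
- flap (a joint): Grey front flap of the cabinet, hinged at its bottom edge: 0 = shut (upright), grows as its top comes out and down towards the robot; 1.4 rad = fully down on its stop, 10 degrees short of level. Starts shut or slightly ajar. Friction hinges (0.42 N m) hold it at any angle; 0.4 kg. Shut, its top edge is level with the cabinet's roof; down, its inner face slopes 10 degrees down to the bay floor
- flap_hinge (a point): Centre of the flap's hinge line, on the cabinet's front plane at bay floor height, 78 mm above the table. x points level into the cabinet, away from the robot; y left along the hinge; z up. The cabinet is a plywood box 262 mm wide, 202 deep, 228 tall, front towards the robot; a low tray (22 mm high) stands on the rear of its roof
- flap_edge (a point): Middle of the flap's free edge, on its inner face; moves with the flap. The flap panel is 260 mm wide, 150 mm long from hinge to this edge and 12 mm thick (the thickness lies outside the cabinet's front plane). Axes as flap_hinge when shut
- flap_handle (a point): Centre of the flap's steel bar handle; moves with the flap. Round bar 12 mm thick, 120 mm long, parallel to the hinge, centred on the flap's width, on two thin posts 100 mm apart. It is 128 mm from the hinge along the flap (22 mm below the top edge) and 40 mm out from the outer face: 34 mm free behind it. 70 mm of panel on either side are bare. Flap down, it hangs underneath
- bay_mouth (a point): Centre of the clapper's bay at the front plane, on the bay floor; axes as flap_hinge. It is the narrow, empty one of two bays, on the right (-y) as the robot sees it, 73 mm from the middle of the hinge. 92 mm wide, 135 mm high under the 15 mm roof, 190 mm deep to the back wall, plain and smooth. The wide left bay holds a box
- clapper_mid (a point): Centre of the clapper: a plain hardwood block 170 mm long (its z, upright at the start), 58 mm wide (y), 40 mm thick (x), 0.25 to 0.42 kg. A groove 14 mm wide, 4 mm deep runs lengthwise down the middle of both 40 mm sides. It stands on its end on the table among other things. Too tall to stand in the bay: it goes in lying, end first
- cone: tall white thread cone standing upright, 72 mm across the base, 150 mm tall, narrowing to 22 mm at the top; origin: centre of its underside. Bystander
- weight: round dark steel pattern weight with a knob, 72 mm across, 68 mm tall; origin: centre of its underside. Bystander
- jar: closed glass jar with a steel cap, 66 mm across, 85 mm tall; origin: centre of its underside. Bystander
- shears: steel shears with black bows lying flat, 245 mm long, about 95 mm wide over the bows, 13 mm thick; origin: under the pivot; blades point along its x. Bystander
- straightedge: flat wooden straightedge 300 x 36 x 6 mm, long axis x; origin: centre of its underside. Bystander
- brush: wooden clothes brush lying on its bristles, handle to its -x, 183 x 50 x 38 mm; origin: on the table, 20 mm forward of the bristles' handle end. Bystander
- chalkbox: flat card box 87 x 64 x 27 mm; origin: centre of its underside. Bystander
- clapper: The same clapper, with its origin at the centre of its foot, 85 mm below clapper_mid at the start; axes as clapper_mid
Not all that is in view belongs to the job. What is shaped like the clapper but turquoise is not meant.

How it is judged:
By the outcome, as a careful person would: the job done as asked, in the order asked, and still so for the second after the job is handed in, with the robot touching nothing.
It also fails if it takes over 72 s, if anything falls off the work surface, if the arm or the gripper's body presses on something with over 40 N, if the wrist force passes 120 N, or if a joint passes its speed limit or range.

### The arm

A 6-joint arm with a two-finger parallel gripper is mounted at the origin on the work surface. World frame = base frame: x ahead of the robot, y to its left, z up, the work surface at z = 0. Lengths are in m, angles in rad, forces in N, time in s.
With the tool pointing down it reaches from about 0.3 to 0.775 m from the base axis. Payload 14.6 kg.
Tool frame: the origin (TCP) lies on the front face of the gripper's body, between the roots of the fingers; the fingertips stand 97 mm ahead of it and the grasp point (between the pads) lies 78 mm ahead of it; z points along the fingers, x is the direction in which the jaws open and shut, and the axes are right-handed (so a half turn about z gives the same grasp; the last joint's range is limited). The gripper opens to 94 mm and grips with 3 to 60 N. Pads are 16 mm wide; open, the fingers measure 119 mm over their backs; the gripper's body (75 mm by 177 mm) begins 78 mm behind the grasp point.
Start: joints at [1.093, 0.3, 1.521, -0, 1.321, -0.067], TCP at [0.22, 0.504, 0.303] pointing down, gripper open.
Joint ranges: [-3.03, 3.03], [-0.79, 2.21], [0.23, 2.52], [-1.04, 4.18], [0, 3.07], [-2.55, 2.55]. Speed limits (rad/s): [2.22, 2.22, 2.57, 3.14, 3.14, 3.14].

### API

Orientations are given as [roll, pitch, yaw] about the fixed x, y, z axes, in that order (R = Rz(yaw) Ry(pitch) Rx(roll)).
In Python, from station import sensors, camera, ctrl gives the robot as it stands.
- The arm moves only by the tool move_arm, never from a script. Its argument "rows" is text: rows parted by semicolons, each of 6 numbers parted by spaces: the shift along the tool's x, y, z in mm, then the turn, a rotation vector about the tool's x, y, z in rad. In form: x y z wx wy wz; .... A call has 1 to 20 rows; each row shifts and turns the pose as measured when the row begins, along the tool's axes as they then stand; what a row does not reach is not made up. A row lasts 1/8 s, in which the tool goes at most 62.5 mm and 10.7 degrees, less where a joint would pass 70% of its speed; a pose out of reach is approached as far as the arm can. A call with a gripper value outside its range is refused whole. "grip" is the opening, from -1 (shut) to 1 (fully open), set as the call begins (left out, the last holds). The fingers move at their own pace and stop on an object; "newtons" is the grip in N (left out, the last holds). Time passes only in rows, so rows that do not move let the fingers close. It gives the time, the measured TCP pose, the force and the opening at its end, in the units of the state.
- sensors.get_obs(): the state, without advancing time (a new reading comes with each control period).
- camera(name): name is "scene" or "top" or "wrist"; returns a dict with "color" (420x560x3 uint8, blue, green, red), "z_map" (420x560 float32, m along the optical axis (not along the pixel's ray), 0 where there is no reading), "mtx" (3x3 intrinsics, pixels), "position" and "attitude" of the camera in the world; the wrist camera has in their place "hand_eye" (4x4, takes a point from camera to tool coordinates, whose origin is the TCP and whose axes are the tool frame's). Camera axes: x right, y down, z forward; pixel columns grow to the right and rows downward; lengths in m; the calibration is good to about 2 mm. A picture is of the moment at which its call begins: read the wrist's pose just before it.
- ctrl.hand_in(): hands the job in, once; it reports no verdict.
The state is a dict: "time_s": time; "qpos": joint angles; "joint_vel": joint speeds; "tau": joint torques, N m; "ee_pos": TCP position; "eef_rot": TCP orientation; "force": force on the tool from outside, world axes, zero at the start; "moment": the same for the moment, N m; "grip_width": finger opening in m.
Only numpy, scipy, OpenCV 4.12 (cv2) and the standard library are available. Lean on these libraries where they do the work, as an engineer would, in place of code of your own. Each camera call takes 0.05 s, during which the arm holds its last target.

## Working session

There is one attempt and no reset: what is moved stays moved. The work goes in short steps, Python scripts to look and compute and a tool call to move; the robot and the scene stay as the last step left them, time stands still between calls to the robot, and variables do not carry over. Pictures are saved under pics/ and viewed, and the job is handed in when it is done.

Besides the shell and the picture viewer there is one more tool, called after "Emit:" as a command line: name --argument value ..., lists and objects as JSON in quotes. move_arm: Moves the arm, as the interface text tells. Its arguments: {"type":"object","properties":{"rows":{"type":"string"},"grip":{"type":"number"},"newtons":{"type":"number"}},"required":["rows"]}

```bash
ls; mkdir -p pics; python3 - <<'E'
from station import sensors, camera, ctrl
import cv2,pickle
o=sensors.get_obs(); print(o)
d={}
for n in ["scene","top","wrist"]:
    c=camera(n); d[n]=c; cv2.imwrite(f"pics/{n}0.png",c["color"])
    print(n,c["mtx"].tolist(),c.get("position"),c.get("attitude"),c.get("hand_eye"))
pickle.dump((o,d),open("c0.pkl","wb"))
E
```

```text
pics
{'time_s': 0.0, 'qpos': array([ 1.09340865e+00,  3.00460082e-01,  1.52156939e+00,  7.90369379e-06,
        1.32067330e+00, -6.65871312e-02]), 'joint_vel': array([-0.00087425, -0.00078626,  0.00066393,  0.00043163, -0.00232109,
       -0.00231166]), 'tau': array([-1.48707895e-03, -5.31819069e+01, -3.52727044e+01,  7.07728160e-02,
        2.44903058e-02, -1.03759503e-04]), 'ee_pos': array([0.21956795, 0.50411557, 0.30209725]), 'eef_rot': array([-3.14151115e+00,  1.10714853e-03,  1.15999386e+00]), 'force': array([0.29175683, 0.3663052 , 0.66179065]), 'moment': array([-0.02427599, -0.01160921,  0.00827933]), 'grip_width': 0.09403503410043729}
scene [[384.8904888977013, 0.0, 283.3384334366779], [0.0, 384.8904888977013, 204.9234798764939], [0.0, 0.0, 1.0]] [ 0.93117703 -0.38961103  1.03395263] [-2.59825138  0.01037111  0.86041267] None
top [[406.79217001162726, 0.0, 280.2148022044687], [0.0, 406.79217001162726, 209.60109865059357], [0.0, 0.0, 1.0]] [ 0.43770847 -0.04775941  1.37288095] [-3.04824386 -0.00721709 -1.57266291] None
wrist [[314.0709820013831, 0.0, 277.18352922246044], [0.0, 314.0709820013831, 209.21391113109866], [0.0, 0.0, 1.0]] None None [[ 9.99999358e-01  6.34278932e-04 -9.38915674e-04 -5.08024021e-04]
 [-4.00052042e-04  9.72913840e-01  2.31167689e-01 -6.54215027e-02]
 [ 1.06010885e-03 -2.31167164e-01  9.72913469e-01 -8.12258932e-02]
 [ 0.00000000e+00  0.00000000e+00  0.00000000e+00  1.00000000e+00]]
```

View pics/scene0.png

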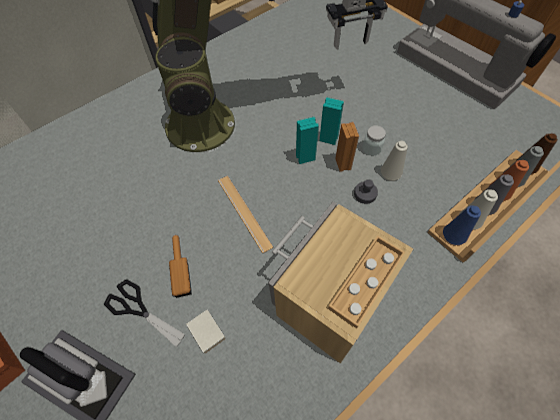

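View pics/top0.png

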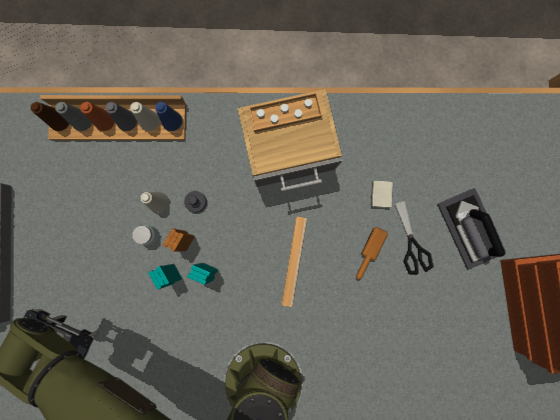

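View pics/wrist0.png

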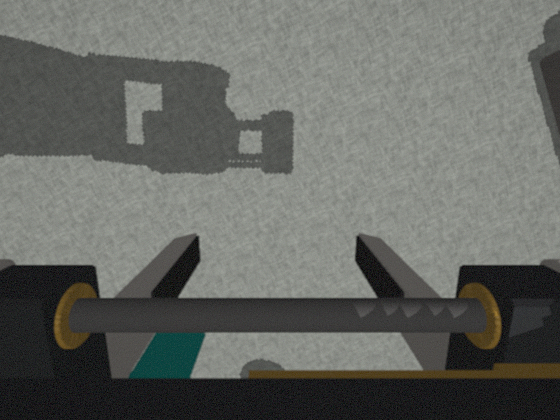

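The scene picture shows the brown clapper at about (347,147) between two turquoise blocks (307,140 and 331,121), with the jar, cone and weight beyond it. The cabinet is at about (340,280) with its handle at (290,245). The top picture puts the clapper at (178,240) and the cabinet roof at (290,135). The wrist view shows only table.

```bash
cat > h.py <<'E'
import numpy as np,cv2
from scipy.spatial.transform import Rotation as R
def T(p,rpy):
    M=np.eye(4);M[:3,:3]=R.from_euler('xyz',rpy).as_matrix();M[:3,3]=p;return M
def camT(c,o=None):
    if 'position' in c and c['position'] is not None: return T(c['position'],c['attitude'])
    return T(o['ee_pos'],o['eef_rot'])@np.array(c['hand_eye'])
def cloud(c,o=None):
    z=c['z_map'];h,w=z.shape;v,u=np.mgrid[:h,:w];K=c['mtx']
    P=np.stack([(u-K[0,2])/K[0,0]*z,(v-K[1,2])/K[1,1]*z,z],-1)
    M=camT(c,o);W=P@M[:3,:3].T+M[:3,3];W[z==0]=np.nan;return W
def rect(xy):
    r=cv2.minAreaRect((np.asarray(xy)*1000).astype(np.float32));return r,cv2.boxPoints(r)
E
python3 - <<'E'
import pickle
from h import *
o,d=pickle.load(open('c0.pkl','rb'))
for n in ['top','scene']:
    c=d[n];W=cloud(c);hsv=cv2.cvtColor(c['color'],cv2.COLOR_BGR2HSV)
    u,v=(400,330) if n=='top' else (200,200); print(n,'table z',W[v,u])
    Hh,S,V=[hsv[...,i].astype(int) for i in range(3)]
    near=(abs(W[...,0]-.35)<.15)&(abs(W[...,1]-.25)<.15)
    br=near&(Hh<20)&(S>110)
    tq=near&(Hh>75)&(Hh<100)&(S>110)
    for nm,m in [('brown',br),('turq',tq)]:
        k,L,st,ce=cv2.connectedComponentsWithStats(m.astype(np.uint8))
        for i in range(1,k):
            if st[i,4]<40: continue
            P=W[L==i]; zt=np.nanpercentile(P[:,2],97); Q=P[abs(P[:,2]-zt)<.008]
            r,b=rect(Q[:,:2]); print(nm,st[i],'ztop',zt.round(3),'c',np.round(r[0],1),'size',np.round(r[1],1),'ang',round(r[2],1)); 
    # other objs heights
    m=near&(W[...,2]>.02)
    # roof
    m=(abs(W[...,2]-.228)<.006)&(W[...,0]>.4)
    r,b=rect(W[m][:,:2]);print('roof',r,b.round(0).tolist())
    m=(W[...,2]>.005)&near&~br&~tq
    k,L,st,ce=cv2.connectedComponentsWithStats(m.astype(np.uint8))
    for i in range(1,k):
        if st[i,4]>60:
            P=W[L==i];r,b=rect(P[:,:2]);print('obj',st[i],P[:,2].max().round(3),np.round(r[0]),np.round(r[1]))
E
```

```text
top table z [ 0.16516795 -0.45443109 -0.00455175]
brown [163 229  31  22 473] ztop 0.173 c [463.  259.1] size [40.2 56.8] ang 60.4
turq [187 263  31  22 429] ztop 0.173 c [361.  182.9] size [57.  40.3] ang 67.4
turq [148 264  34  25 533] ztop 0.173 c [352.2 299.6] size [56.7 41. ] ang 30.3
roof ((764.4879150390625, -84.71015930175781), (219.27647399902344, 262.3764953613281), 12.666425704956055) [[629.0, 19.0], [686.0, -237.0], [900.0, -189.0], [843.0, 67.0]]
obj [135 229  26  17 342] 0.091 [473. 373.] [51. 56.]
obj [ 47 344  46  28 768] 0.556 [216. 364.] [71. 32.]
scene table z [ 0.26360237 -0.17797501  0.00049423]
brown [336 122  23  49 789] ztop 0.174 c [463.1 260.4] size [39.2 55.9] ang 61.3
turq [319  97  25  48 808] ztop 0.174 c [352.1 301.5] size [56.  41.6] ang 28.6
turq [296 117  23  47 855] ztop 0.174 c [358.7 185.7] size [55.4 43.4] ang 68.0
roof ((643.3983764648438, 372.8001708984375), (275.64593505859375, 1204.789306640625), 11.282800674438477) [[390.0, 937.0], [626.0, -245.0], [896.0, -191.0], [661.0, 991.0]]
obj [362 125  23  30 355] 0.092 [466. 374.] [68. 51.]
```

```bash
python3 - <<'E'
import pickle,cv2
o,d=pickle.load(open('c0.pkl','rb'))
a=d['top']['color'][170:310,120:260];b=d['top']['color'][80:230,220:370];c=d['scene']['color'][80:220,270:420]
e=d['scene']['color'][190:340,240:420]
cv2.imwrite('pics/crop0.png',cv2.vconcat([cv2.hconcat([cv2.resize(a,(400,300),interpolation=2),cv2.resize(b,(400,300),interpolation=2)]),cv2.hconcat([cv2.resize(c,(400,300)),cv2.resize(e,(400,300))])]))
E
```

```text
(no output)
```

View pics/crop0.png

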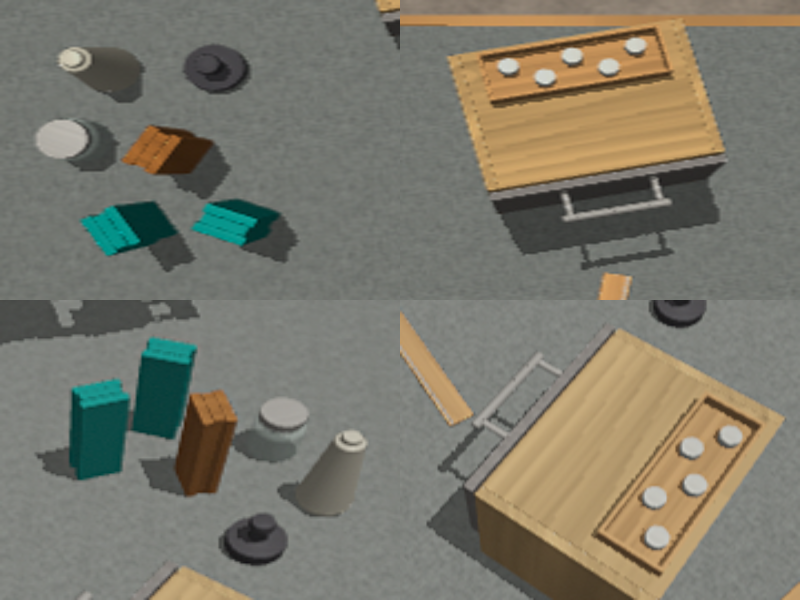

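Both views put the clapper at about (0.463, 0.260), top z 0.173, with its 40 mm axis at about 60°. Next I'll refine the cabinet frame, the flap angle and the handle, then check the neighbours.

```bash
python3 - <<'E'
import pickle
from h import *
o,d=pickle.load(open('c0.pkl','rb'))
for n in ['top','scene']:
    c=d[n];W=cloud(c);col=c['color'].astype(int);hsv=cv2.cvtColor(c['color'],cv2.COLOR_BGR2HSV).astype(int)
    box=(W[...,0]>.5)&(W[...,0]<.95)&(W[...,1]>-.3)&(W[...,1]<.12)
    wood=box&(abs(W[...,2]-.228)<.008)&(hsv[...,1]>90)
    r,b=rect(W[wood][:,:2]);print(n,'wood',np.round(r[0],1),np.round(r[1],1),r[2],b.round(0).tolist(), 'z',np.median(W[wood][:,2]))
    # hull-based direction ; cab frame
    a=np.radians(12.65);X=np.array([np.cos(a),np.sin(a)]);Y=np.array([-X[1],X[0]]);H=np.array([.6744,-.1052])
    rel=W[...,:2]-H; cx=rel@X; cy=rel@Y
    m=box&(hsv[...,1]<60)&(W[...,2]>.12)&(cx<.03)
    print('grey pts',m.sum())
    for lo in np.arange(-.1,.03,.01):
        q=m&(cx>=lo)&(cx<lo+.01)
        if q.sum()>3: print(round(lo,2),q.sum(),'cy',np.nanpercentile(cy[q],[2,50,98]).round(3),'z',np.nanpercentile(W[q][:,2],[2,50,98]).round(3))
    q=wood; print('wood cx',np.nanpercentile(cx[q],[0.3,1,99,99.7]).round(4),'cy',np.nanpercentile(cy[q],[.3,1,99,99.7]).round(4))
    cv2.imwrite(f'pics/m_{n}.png',(wood*120+m*255).clip(0,255).astype(np.uint8))
E
```

```text
top wood [771.6 -83.2] [203.4 262.7] 12.719919204711914 [[644.0, 23.0], [701.0, -234.0], [900.0, -189.0], [842.0, 67.0]] z 0.22850162708304178
grey pts 1018
-0.07 39 cy [-0.055  0.002  0.056] z [0.201 0.208 0.214]
-0.06 132 cy [-0.057 -0.001  0.058] z [0.205 0.21  0.214]
-0.05 19 cy [-0.053 -0.037  0.053] z [0.203 0.208 0.211]
-0.04 19 cy [-0.053 -0.046  0.054] z [0.205 0.208 0.212]
-0.03 18 cy [-0.052  0.001  0.053] z [0.204 0.207 0.21 ]
-0.02 636 cy [-0.124  0.001  0.125] z [0.125 0.205 0.231]
-0.01 154 cy [-0.123  0.001  0.126] z [0.223 0.228 0.232]
wood cx [-0.0016 -0.0009  0.1985  0.2001] cy [-0.1285 -0.1271  0.1293  0.1308]
scene wood [768.4 -81.9] [202.4 261. ] 12.599145889282227 [[641.0, 23.0], [698.0, -231.0], [896.0, -187.0], [839.0, 68.0]] z 0.22994519281698633
grey pts 986
-0.07 55 cy [-0.055 -0.002  0.056] z [0.208 0.211 0.214]
-0.06 179 cy [-0.054  0.     0.06 ] z [0.205 0.211 0.215]
-0.05 29 cy [-0.05  -0.043  0.056] z [0.207 0.21  0.214]
-0.04 24 cy [-0.05   0.004  0.056] z [0.206 0.21  0.212]
-0.03 19 cy [-0.05  -0.043  0.056] z [0.208 0.21  0.212]
-0.02 411 cy [-0.126 -0.021  0.126] z [0.156 0.229 0.232]
-0.01 263 cy [-0.126 -0.021  0.129] z [0.145 0.228 0.232]
wood cx [-0.0029 -0.0015  0.1959  0.197 ] cy [-0.1276 -0.1271  0.1289  0.1309]
```

```bash
cat >> h.py <<'E'
a=np.radians(12.65);X=np.array([np.cos(a),np.sin(a),0]);Y=np.array([-X[1],X[0],0]);Z=np.array([0,0,1.])
H=np.array([.672,-.1047,.078])
def cab(out,y,up): return H-out*X+y*Y+up*Z
def Rt(x,z):
    x=np.array(x,float);z=np.array(z,float);z/=np.linalg.norm(z);x-=z*(x@z);x/=np.linalg.norm(x);return np.stack([x,np.cross(z,x),z],1)
def down(yawdeg): t=np.radians(yawdeg);return Rt([np.cos(t),np.sin(t),0],[0,0,-1])
def pitched(deg): # jaw along y_cab, tool pointing deg below level into the cabinet
    t=np.radians(deg);return Rt(Y,np.cos(t)*X-np.sin(t)*Z)
def cur(o): return np.array(o['ee_pos']),R.from_euler('xyz',o['eef_rot']).as_matrix()
def plan(legs,o):
    """legs: (pos TCP, Rmat, n)"""
    p,Q=cur(o);out=[]
    for P,M,n in legs:
        rv=R.from_matrix(Q.T@M).as_rotvec()
        for i in range(n):
            Qi=Q@R.from_rotvec(rv*i/n).as_matrix()
            s=Qi.T@(np.array(P)-p)/n*1000; out.append(np.r_[np.round(s,1),np.round(rv/n,4)])
        p,Q=np.array(P),M
    print('; '.join(' '.join('%g'%v for v in r) for r in out))
    m=np.array(out);print('max mm',np.linalg.norm(m[:,:3],axis=1).max().round(1),'max deg',np.degrees(np.linalg.norm(m[:,3:],axis=1)).max().round(1),len(out))
def st(o):
    p,Q=cur(o);print('t',round(o['time_s'],2),'tcp',p.round(4),'F',np.round(o['force'],1),'w',round(o['grip_width'],4),'q',np.round(o['qpos'],3))
    d=p-H;print(' cab out %.4f y %.4f up %.4f'%(-(d@X),d@Y,d[2]),'zdir(cab)',np.round([Q[:,2]@X,Q[:,2]@Y,Q[2,2]],3),'xdir',np.round([Q[:,0]@X,Q[:,0]@Y,Q[2,0]],3))
E
python3 - <<'E'
from h import *
from station import sensors
o=sensors.get_obs();st(o)
plan([(cab(.034,0,.285),down(102.65),15)],o)
E
```

```text
t 0.15 tcp [0.2196 0.5041 0.3022] F [-0.   0.1  0.7] w 0.0945 q [ 1.093  0.3    1.521  0.     1.321 -0.067]
 cab out 0.3081 y 0.6931 up 0.2242 zdir(cab) [-0.001 -0.001 -1.   ] xdir [ 0.59   0.807 -0.001]
-26.5 42 -4 -0 0.0001 -0.0421; -28.3 40.9 -4 -0 0.0001 -0.0421; -29.9 39.7 -4 -0 0.0001 -0.0421; -31.6 38.4 -4 -0 0.0001 -0.0421; -33.2 37 -4 -0 0.0001 -0.0421; -34.7 35.6 -4 -0 0.0001 -0.0421; -36.2 34.1 -4 -0 0.0001 -0.0421; -37.6 32.5 -4 -0 0.0001 -0.0421; -38.9 30.9 -4 -0 0.0001 -0.0421; -40.2 29.2 -4 -0 0.0001 -0.0421; -41.4 27.5 -4 -0 0.0001 -0.0421; -42.5 25.8 -4 -0 0.0001 -0.0421; -43.5 23.9 -4 -0 0.0001 -0.0421; -44.5 22.1 -4 -0 0.0001 -0.0421; -45.4 20.2 -4.1 -0 0.0001 -0.0421
max mm 49.9 max deg 2.4 15
```

Emit:
move_arm --rows "-26.5 42 -4 0 0 -0.042; -28.3 41 -4 0 0 -0.042; -30 40 -4 0 0 -0.042; -31.5 38.5 -4 0 0 -0.042; -33 37 -4 0 0 -0.042; -34.5 35.5 -4 0 0 -0.042; -36 34 -4 0 0 -0.042; -37.5 32.5 -4 0 0 -0.042; -39 31 -4 0 0 -0.042; -40 29 -4 0 0 -0.042; -41.5 27.5 -4 0 0 -0.042; -42.5 26 -4 0 0 -0.042; -43.5 24 -4 0 0 -0.042; -44.5 22 -4 0 0 -0.042; -45.5 20 -4 0 0 -0.042" --grip -1 --newtons 20

```text
time_s: 2.02
ee_pos: [0.6557, -0.1262, 0.3618]
eef_rot: [-3.137, 0.001, 1.816]
force: [-0.3, 0.7, -0.6]
grip_width: 0.0004
```

```bash
python3 - <<'E'
from h import *
from station import sensors,camera
o=sensors.get_obs();st(o)
c=camera('wrist');cv2.imwrite('pics/w1.png',c['color'])
W=cloud(c,o);d=W-H;co=-(d@X);cy=d@Y;cu=d[...,2]
# grey bar points
m=(cu>.10)&(cu<.16)&(abs(cy)<.14)&(co<.09)&(co>-.02)
for lo in np.arange(-.01,.08,.005):
    q=m&(co>=lo)&(co<lo+.005)
    if q.sum()>5: print(round(lo,3),q.sum(),'cy',np.nanpercentile(cy[q],[2,98]).round(3),'up',np.nanpercentile(cu[q],[2,50,98]).round(3))
plan([(cab(.034,0,.285),down(102.65),2),(cab(.034,0,.209),down(102.65),5)],o)
E
```

```text
t 2.02 tcp [ 0.6557 -0.1262  0.3618] F [-0.3  0.7 -0.6] w 0.0004 q [-0.244  0.547  1.041 -0.003  1.557 -2.06 ]
 cab out 0.0206 y -0.0174 up 0.2838 zdir(cab) [-0.004 -0.001 -1.   ] xdir [-0.024  1.    -0.001]
-0.01 1255 cy [-0.128  0.128] up [0.148 0.149 0.15 ]
-0.005 1904 cy [-0.126  0.126] up [0.148 0.149 0.15 ]
0.0 1941 cy [-0.125  0.126] up [0.139 0.146 0.15 ]
0.005 2000 cy [-0.125  0.125] up [0.148 0.149 0.15 ]
0.01 2913 cy [-0.125  0.123] up [0.101 0.149 0.15 ]
0.015 4612 cy [-0.123  0.124] up [0.107 0.133 0.149]
0.02 128 cy [-0.053  0.053] up [0.127 0.13  0.132]
0.025 126 cy [-0.053  0.053] up [0.127 0.13  0.132]
0.03 136 cy [-0.053  0.053] up [0.127 0.13  0.131]
0.035 127 cy [-0.053  0.053] up [0.127 0.13  0.131]
0.04 136 cy [-0.053  0.053] up [0.127 0.129 0.131]
0.045 184 cy [-0.055  0.053] up [0.126 0.129 0.131]
0.05 935 cy [-0.057  0.057] up [0.128 0.131 0.133]
0.055 1120 cy [-0.057  0.057] up [0.129 0.131 0.133]
0.06 372 cy [-0.056  0.056] up [0.125 0.128 0.13 ]
8.9 -6.5 -0.6 -0.0021 0.0006 0.012; 8.8 -6.6 -0.6 -0.0021 0.0006 0.012; 0 0 15.2 0 0 0; 0 0 15.2 0 0 0; 0 0 15.2 0 0 0; 0 0 15.2 0 0 0; 0 0 15.2 0 0 0
max mm 15.2 max deg 0.7 7
```

View pics/w1.png

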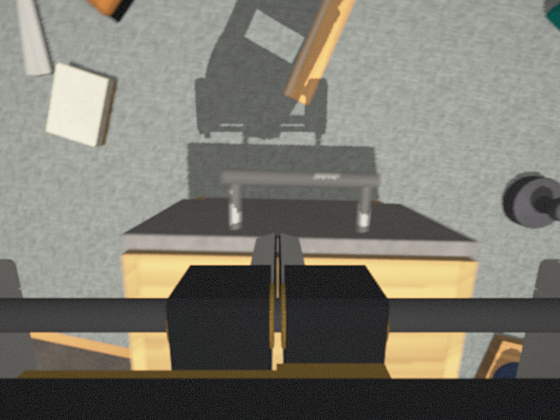

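The wrist view confirms the bar at out ≈ 0.057 m, y ±0.056 (image row 180), and the panel top edge at row 240. I'll go down behind the bar.

Emit:
move_arm --rows "9 -7.3 -0.6 -0.002 0 0.012; 9 -7.3 -0.6 -0.002 0 0.012; 0 0 0 0 0 0; 0 0 18 0 0 0; 0 0 18 0 0 0; 0 0 18 0 0 0; 0 0 18 0 0 0; 0 0 6 0 0 0"

```text
time_s: 3.08
ee_pos: [0.637, -0.1141, 0.2817]
eef_rot: [-3.141, 0.002, 1.791]
force: [-0.4, 0.1, 1.2]
grip_width: 0.0005
```

```bash
python3 - <<'E'
from h import *
from station import sensors,camera
o=sensors.get_obs();st(o)
c=camera('wrist');cv2.imwrite('pics/w2.png',c['color'])
E
```

```text
t 3.08 tcp [ 0.637  -0.1141  0.2817] F [-0.4  0.1  1.2] w 0.0005 q [-2.330e-01  5.350e-01  1.241e+00 -2.000e-03  1.366e+00 -2.024e+00]
 cab out 0.0362 y -0.0015 up 0.2037 zdir(cab) [-0.001 -0.002 -1.   ] xdir [ 0.     1.    -0.002]
```

View pics/w2.png

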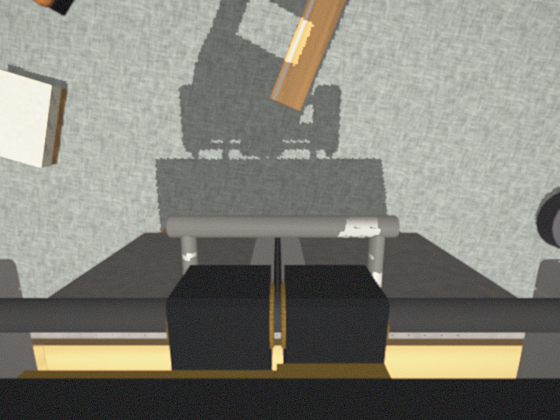

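```bash
python3 - <<'E'
from h import *
from station import sensors,camera
o=sensors.get_obs()
D=down(102.65);L=[]
for th in np.linspace(.06,.46,13):
    c,s=np.cos(th),np.sin(th);L.append((cab(.052*c+.128*s-.013,0,.128*c-.052*s-.017+.097),D,1))
plan(L,o)
E
```

```text
1.5 -10.4 -1.2 -0.0009 0.0017 -0.0005; -0 -4.1 2.1 0 0 0; 0 -4.1 2.2 0 0 0; -0 -4 2.3 0 0 0; -0 -3.9 2.5 0 0 0; 0 -3.8 2.6 0 0 0; -0 -3.7 2.7 0 0 0; -0 -3.6 2.8 0 0 0; -0 -3.5 3 0 0 0; 0 -3.4 3.1 0 0 0; -0 -3.3 3.2 0 0 0; 0 -3.2 3.3 0 0 0; 0 -3.1 3.4 0 0 0
max mm 10.6 max deg 0.1 13
```

Emit:
move_arm --rows "1.5 -5 -0.6 0 0.002 0; 0 -5 -0.6 0 0 0; 0 -4.1 2.1 0 0 0; 0 -4.1 2.2 0 0 0; 0 -4 2.3 0 0 0; 0 -4 2.5 0 0 0; 0 -4 2.6 0 0 0; 0 -4 2.7 0 0 0; 0 -4 2.8 0 0 0; 0 -4 3 0 0 0; 0 -3.5 3.1 0 0 0; 0 -3.5 3.2 0 0 0; 0 -3.5 3.3 0 0 0; 0 -3.5 3.4 0 0 0"

```text
time_s: 4.88
ee_pos: [0.58, -0.1251, 0.2488]
eef_rot: [3.134, 0.001, 1.792]
force: [8.3, 1.3, -2.0]
grip_width: -0.0
```

```bash
python3 - <<'E'
from h import *
from station import sensors,camera
o=sensors.get_obs();st(o)
c=camera('wrist');cv2.imwrite('pics/w3.png',c['color'])
W=cloud(c,o);d=W-H;co=-(d@X);cy=d@Y;cu=d[...,2]
m=(cu>.02)&(abs(cy)>.07)&(abs(cy)<.12)&(co>.02)&(co<.15)
hsv=cv2.cvtColor(c['color'],cv2.COLOR_BGR2HSV)
m&=hsv[...,1]<60
print(m.sum())
for lo in np.arange(.02,.15,.01):
    q=m&(co>=lo)&(co<lo+.01)
    if q.sum()>5: print(round(lo,3),q.sum(),'up',np.nanpercentile(cu[q],[2,50,98]).round(3))
E
```

```text
t 4.88 tcp [ 0.58   -0.1251  0.2488] F [ 8.3  1.3 -2. ] w -0.0 q [-0.275  0.439  1.459  0.003  1.236 -2.067]
 cab out 0.0943 y 0.0003 up 0.1708 zdir(cab) [ 0.007 -0.001 -1.   ] xdir [ 0.     1.    -0.001]
5407
0.07 530 up [0.128 0.13  0.131]
0.08 20 up [0.17  0.171 0.172]
0.09 1406 up [0.171 0.175 0.182]
0.1 1820 up [0.171 0.178 0.182]
0.11 463 up [0.17  0.173 0.178]
0.12 1168 up [0.17  0.174 0.177]
```

View pics/w3.png

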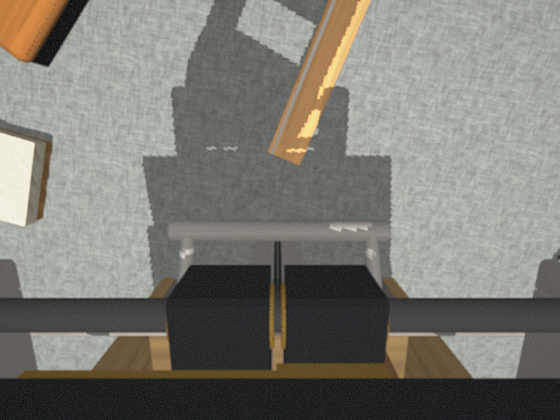

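```bash
python3 - <<'E'
from h import *
from station import sensors,camera
o=sensors.get_obs()
D=down(102.65);L=[(cab(.0925,0,.175),D,1),(cab(.0925,0,.255),D,3),(cab(.035,0,.255),D,3),(cab(.035,0,.203),D,3)]
plan(L,o)
E
```

```text
-0.3 2.1 -4.5 0.0071 0.001 -0.0001; 0 0 -26.7 0 0 0; 0 0 -26.7 0 0 0; 0 0 -26.7 0 0 0; -0 19.2 0 0 0 0; -0 19.2 0 0 0 0; -0 19.2 0 0 0 0; 0 0 17.3 0 0 0; 0 0 17.3 0 0 0; 0 0 17.3 0 0 0
max mm 26.7 max deg 0.4 10
```

Emit:
move_arm --rows "0 2 -4 0.007 0 0; 0 0 -27 0 0 0; 0 0 -27 0 0 0; 0 0 -27 0 0 0; 0 20 0 0 0 0; 0 20 0 0 0 0; 0 20 0 0 0 0; 0 0 0 0 0 0; 0 0 17 0 0 0; 0 0 17 0 0 0; 0 0 17 0 0 0; 0 0 0 0 0 0"

```text
time_s: 6.42
ee_pos: [0.6358, -0.1136, 0.2775]
eef_rot: [-3.13, -0.001, 1.789]
force: [0.2, -0.4, 0.0]
grip_width: 0.0004
```

```bash
python3 - <<'E'
from h import *
from station import sensors,camera
o=sensors.get_obs();st(o)
D=down(102.65);L=[]
for th in np.linspace(.48,1.42,22):
    L.append((cab(.12*np.sin(th)-.008,0,.12*np.cos(th)+.097),D,1))
plan(L,o)
c=camera('top');cv2.imwrite('pics/t4.png',cv2.resize(c['color'][60:260,180:440],None,fx=2.5,fy=2.5))
E
```

```text
t 6.42 tcp [ 0.6358 -0.1136  0.2775] F [ 0.2 -0.4  0. ] w 0.0004 q [-0.232  0.54   1.244 -0.004  1.37  -2.02 ]
 cab out 0.0373 y -0.0007 up 0.1995 zdir(cab) [-0.012  0.001 -1.   ] xdir [0.003 1.    0.001]
0.7 -10.2 -3.9 -0.0119 -0.0011 -0.0028; 0 -4.7 2.6 0 0 0; -0 -4.6 2.8 0 0 0; 0 -4.5 3 0 0 0; -0 -4.3 3.2 0 0 0; 0 -4.2 3.4 0 0 0; -0 -4 3.6 0 0 0; -0 -3.9 3.7 0 0 0; 0 -3.7 3.9 0 0 0; 0 -3.5 4.1 0 0 0; -0 -3.3 4.2 0 0 0; 0 -3.1 4.4 0 0 0; 0 -2.9 4.5 0 0 0; -0 -2.7 4.6 0 0 0; -0 -2.5 4.7 0 0 0; 0 -2.3 4.9 0 0 0; -0 -2.1 5 0 0 0; -0 -1.9 5 0 0 0; 0 -1.6 5.1 0 0 0; -0 -1.4 5.2 0 0 0; 0 -1.2 5.2 0 0 0; 0 -0.9 5.3 0 0 0
max mm 10.9 max deg 0.7 22
```

View pics/t4.png

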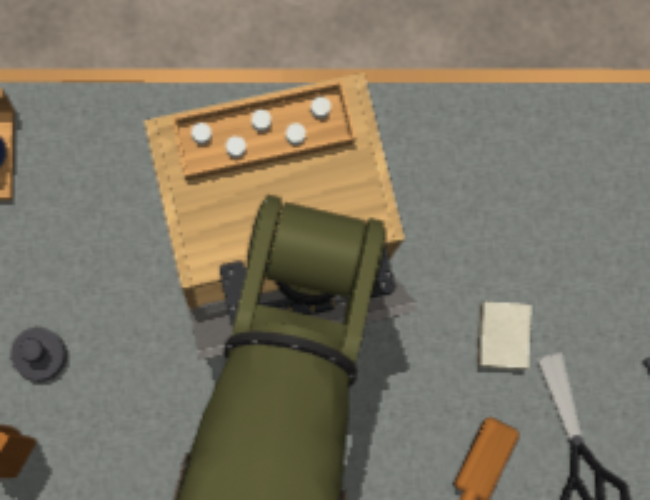

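The flap, seen at about (300,320) in this crop, is ajar by roughly 0.5 rad with the fingers now inside it. I'll push it out and down along its arc.

Emit:
move_arm --rows "0.5 -5 -2 -0.012 0 -0.003; 0 -5 -2 0 0 0; 0 -4.7 2.6 0 0 0; 0 -4.6 2.8 0 0 0; 0 -4.5 3 0 0 0; 0 -4.5 3.2 0 0 0; 0 -4.5 3.4 0 0 0; 0 -4 3.6 0 0 0; 0 -4 3.8 0 0 0; 0 -4 4 0 0 0; 0 -3.5 4 0 0 0; 0 -3.5 4.2 0 0 0; 0 -3 4.4 0 0 0; 0 -3 4.5 0 0 0; 0 -3 4.6 0 0 0; 0 -2.5 4.8 0 0 0"

```text
time_s: 8.48
ee_pos: [0.5708, -0.1279, 0.2283]
eef_rot: [3.135, 0.001, 1.792]
force: [2.1, 0.7, 0.6]
grip_width: 0.0007
```

```bash
python3 - <<'E'
from h import *
from station import sensors,camera
o=sensors.get_obs();st(o)
c=camera('scene');cv2.imwrite('pics/s5.png',cv2.resize(c['color'][170:370,200:460],None,fx=2.5,fy=2.5))
W=cloud(c,o);d=W-H;co=-(d@X);cy=d@Y;cu=d[...,2]
m=(cu>-.03)&(cu<.15)&(cy<-.05)&(cy>-.12)&(co>.02)&(co<.16)
for lo in np.arange(.02,.16,.01):
    q=m&(co>=lo)&(co<lo+.01)
    if q.sum()>5: print(round(lo,3),q.sum(),'up',np.nanpercentile(cu[q],[2,50,98]).round(3))
E
```

```text
t 8.47 tcp [ 0.5708 -0.1279  0.2283] F [2.1 0.7 0.6] w 0.0007 q [-2.840e-01  4.420e-01  1.505e+00  2.000e-03  1.187e+00 -2.077e+00]
 cab out 0.1038 y -0.0005 up 0.1503 zdir(cab) [ 0.007 -0.001 -1.   ] xdir [-0.001  1.    -0.001]
0.02 31 up [0.009 0.014 0.018]
0.03 89 up [0.014 0.018 0.023]
0.04 119 up [0.018 0.022 0.028]
0.05 115 up [0.022 0.027 0.032]
0.06 115 up [0.028 0.032 0.036]
0.07 115 up [0.031 0.037 0.04 ]
0.08 120 up [0.036 0.042 0.045]
0.09 120 up [0.041 0.046 0.051]
0.1 120 up [0.047 0.051 0.056]
0.11 120 up [0.052 0.056 0.06 ]
0.12 115 up [0.056 0.061 0.066]
0.13 89 up [0.061 0.064 0.067]
```

View pics/s5.png

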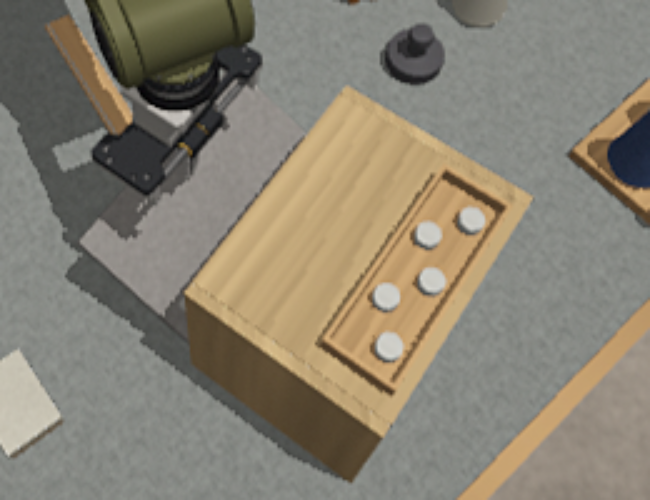

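Emit:
move_arm --rows "0 -2 5 -0.007 0 0; 0 -2 5 0 0 0; 0 -2 5 0 0 0; 0 -1.5 5.2 0 0 0; 0 -1.5 5.2 0 0 0; 0 -1 5.2 0 0 0; 0 -1 3 0 0 0; 0 0 3 0 0 0; 0 0 2 0 0 0"

```text
time_s: 9.65
ee_pos: [0.5605, -0.1302, 0.1953]
eef_rot: [3.122, 0.004, 1.793]
force: [-11.6, 2.6, 22.9]
grip_width: 0.0004
```

```bash
cat >> h.py <<'E'
def flap(c,ylo,yhi,lo=.03,hi=.13):
    W=cloud(c);d=W-H;co=-(d@X);cy=d@Y;cu=d[...,2]
    m=(cu>-.03)&(cu<.12)&(cy<yhi)&(cy>ylo)&(co>lo)&(co<hi)
    k=np.polyfit(co[m],cu[m],1);r=cu[m]-np.polyval(k,co[m]);m2=np.abs(r)<.006
    k=np.polyfit(co[m][m2],cu[m][m2],1);print('flap theta %.3f offset %.4f n %d'%(np.pi/2-np.arctan(k[0]),k[1],m2.sum()))
E
python3 - <<'E'
from h import *
from station import sensors,camera
o=sensors.get_obs();st(o)
c=camera('scene');flap(c,-.12,-.06)
E
```

```text
t 9.65 tcp [ 0.5605 -0.1302  0.1953] F [-11.6   2.6  22.9] w 0.0004 q [-0.294  0.456  1.569  0.007  1.098 -2.09 ]
 cab out 0.1144 y -0.0004 up 0.1173 zdir(cab) [ 0.019 -0.004 -1.   ] xdir [-0.001  1.    -0.004]
flap theta 1.402 offset 0.0015 n 864
```

Flap at 1.40 rad on its stop. Now I'll lift off and go to the clapper.

```bash
python3 - <<'E'
from h import *
from station import sensors,camera
o=sensors.get_obs()
D=down(102.65)
plan([(cab(.112,0,.16),D,2),(cab(.112,0,.26),D,3),([.463,.26,.31],down(60.7),10)],o)
E
```

```text
0.1 1.6 -21.3 0.0097 0.0018 0.0006; 0.2 1.4 -21.3 0.0097 0.0018 0.0006; 0 0 -33.3 0 0 0; 0 0 -33.3 0 0 0; 0 0 -33.3 0 0 0; 40.2 -1.2 2.8 0 0 0.0732; 40 -4.1 2.8 0 0 0.0732; 39.6 -7.1 2.8 0 0 0.0732; 38.9 -9.9 2.8 0 0 0.0732; 38.1 -12.7 2.8 0 0 0.0732; 37.1 -15.5 2.8 0 0 0.0732; 35.8 -18.2 2.8 0 0 0.0732; 34.4 -20.7 2.8 0 0 0.0732; 32.8 -23.2 2.8 0 0 0.0732; 31 -25.5 2.8 0 0 0.0732
max mm 40.3 max deg 4.2 15
```

Emit:
move_arm --rows "0 1.5 -15 0.01 0 0; 0 1.5 -26 0.01 0 0; 0 0 -33 0 0 0; 0 0 -33 0 0 0; 0 0 -33 0 0 0; 40 -1 3 0 0 0.073; 40 -4 3 0 0 0.073; 39.5 -7 3 0 0 0.073; 39 -10 3 0 0 0.073; 38 -12.5 3 0 0 0.073; 37 -15.5 3 0 0 0.073; 36 -18 3 0 0 0.073; 34.5 -20.5 3 0 0 0.073; 33 -23 3 0 0 0.073; 31 -25.5 3 0 0 0.073; 0 0 0 0 0 0" --grip 1

```text
time_s: 11.7
ee_pos: [0.4626, 0.272, 0.3023]
eef_rot: [-3.137, 0.009, 1.037]
force: [0.6, 0.2, -0.2]
grip_width: 0.0941
```

```bash
python3 - <<'E'
from h import *
from station import sensors,camera
o=sensors.get_obs();st(o)
flap(camera('scene'),-.12,-.06)
o=sensors.get_obs();c=camera('wrist');cv2.imwrite('pics/w6.png',c['color'])
W=cloud(c,o);hsv=cv2.cvtColor(c['color'],cv2.COLOR_BGR2HSV).astype(int)
m=(hsv[...,0]<20)&(hsv[...,1]>110)&(abs(W[...,0]-.463)<.06)&(abs(W[...,1]-.26)<.06)&(W[...,2]>.16)&(W[...,2]<.185)
r,b=rect(W[m][:,:2]);print(m.sum(),r,np.median(W[m][:,2]))
E
```

```text
t 11.7 tcp [0.4626 0.272  0.3023] F [ 0.6  0.2 -0.2] w 0.0941 q [ 4.630e-01  2.740e-01  1.554e+00 -1.000e-03  1.323e+00 -5.730e-01]
 cab out 0.1218 y 0.4134 up 0.2243 zdir(cab) [-0.01  -0.003 -1.   ] xdir [ 0.685  0.728 -0.009]
flap theta 1.397 offset 0.0010 n 871
4030 ((461.17041015625, 260.44140625), (39.8070068359375, 57.96883010864258), 60.89368438720703) 0.16918234317756256
```

View pics/w6.png

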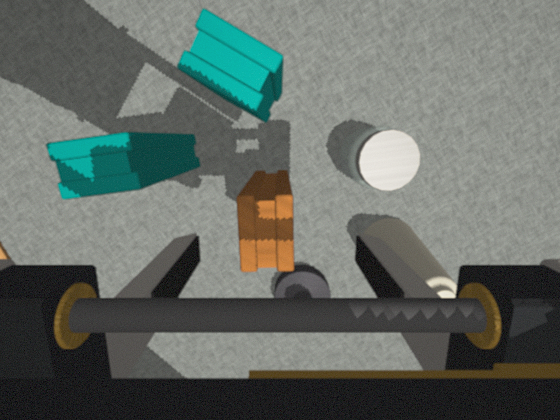

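Wrist view: clapper top at about (267,240) between the fingers, refined to (0.4615, 0.2604), 40×58 mm, yaw 60.9°, z 0.169. This agrees with the scene and top views, and the fingers are clear of the jar, cone and weight.

```bash
python3 - <<'E'
from h import *
from station import sensors,camera
o=sensors.get_obs()
D=down(60.9)
plan([([.4615,.2604,.298],D,3),([.4615,.2604,.221],D,5)],o)
E
```

```text
-3.1 1.1 1.6 -0.0015 0.003 -0.0089; -3.1 1.1 1.6 -0.0015 0.003 -0.0089; -3.1 1 1.6 -0.0015 0.003 -0.0089; 0 0 15.4 0 0 0; 0 0 15.4 0 0 0; 0 0 15.4 0 0 0; 0 0 15.4 0 0 0; 0 0 15.4 0 0 0
max mm 15.4 max deg 0.5 8
```

Emit:
move_arm --rows "-3.1 1.1 1.6 -0.0015 0.003 -0.009; -3.1 1.1 1.6 -0.0015 0.003 -0.009; -3.1 1 1.6 -0.0015 0.003 -0.009; 0 0 0 0 0 0; 0 0 17 0 0 0; 0 0 17 0 0 0; 0 0 17 0 0 0; 0 0 17 0 0 0; 0 0 8 0 0 0; 0 0 0 0 0 0"

```text
time_s: 13.05
ee_pos: [0.4614, 0.2567, 0.2147]
eef_rot: [-3.141, 0.002, 1.063]
force: [-0.2, -0.3, 0.8]
grip_width: 0.0941
```

```bash
python3 - <<'E'
from h import *
from station import sensors,camera
o=sensors.get_obs();st(o);p,Q=cur(o);print('offset of clapper in tool xy mm',((np.array([.4615,.2604,.145])-p)@Q*1000).round(1),o['eef_rot'])
E
```

```text
t 13.05 tcp [0.4614 0.2567 0.2147] F [-0.2 -0.3  0.8] w 0.0941 q [ 0.438  0.343  1.681 -0.     1.12  -0.624]
 cab out 0.1263 y 0.3988 up 0.1367 zdir(cab) [-0.002 -0.001 -1.   ] xdir [ 0.666  0.746 -0.002]
offset of clapper in tool xy mm [ 3.4 -1.7 69.7] [-3.14060978e+00  1.81623591e-03  1.06273857e+00]
```

Emit:
move_arm --rows "3.4 -1.7 -3 0 0 0; 0 0 0 0 0 0; 0 0 0 0 0 0"

```text
time_s: 13.42
ee_pos: [0.462, 0.2611, 0.2192]
eef_rot: [3.141, 0.0, 1.063]
force: [-0.3, -0.4, 0.4]
grip_width: 0.0937
```

Emit:
move_arm --rows "0 0 0 0 0 0; 0 0 0 0 0 0; 0 0 0 0 0 0; 0 0 0 0 0 0; 0 0 0 0 0 0" --grip -1 --newtons 20

```text
time_s: 14.05
ee_pos: [0.462, 0.261, 0.2195]
eef_rot: [3.141, -0.0, 1.063]
force: [0.1, -0.3, 0.5]
grip_width: 0.0473
```

Emit:
move_arm --rows "0 0 0 0 0 0; 0 0 0 0 0 0; 0 0 -4 0 0 0; 0 0 -8 0 0 0; 0 0 -14 0 0 0; 0 0 -14 0 0 0; 0 0 0 0 0 0" --newtons 58

```text
time_s: 14.92
ee_pos: [0.4619, 0.261, 0.2626]
eef_rot: [3.141, -0.001, 1.063]
force: [-0.2, -0.8, -3.3]
grip_width: 0.0394
```

```bash
python3 - <<'E'
from h import *
from station import sensors,camera
o=sensors.get_obs();st(o)
E
```

```text
t 14.93 tcp [0.4619 0.261  0.2626] F [-0.2 -0.8 -3.3] w 0.0394 q [ 0.445  0.293  1.626 -0.     1.222 -0.617]
 cab out 0.1249 y 0.4029 up 0.1846 zdir(cab) [ 0.001 -0.    -1.   ] xdir [0.666 0.746 0.001]
```

```bash
python3 - <<'E'
from h import *
from station import sensors,camera
o=sensors.get_obs();p,Q=cur(o)
plan([(p+[0,0,.06],down(60.9),3),(cab(.26,-.073,.27),down(102.65),13)],o)
E
```

```text
0 0 -20 0.0002 -0.0002 -0; 0 0 -20 0.0002 -0.0002 -0; 0 0 -20 0.0002 -0.0002 -0; -34.2 16.6 -2 0 0 -0.0561; -35.1 14.7 -2 0 0 -0.0561; -35.9 12.7 -2 0 0 -0.0561; -36.5 10.7 -2 0 0 -0.0561; -37.1 8.6 -2 0 0 -0.0561; -37.5 6.5 -2 0 0 -0.0561; -37.8 4.4 -2 0 0 -0.0561; -38 2.3 -2 0 0 -0.0561; -38.1 0.1 -2 0 0 -0.0561; -38 -2 -2 0 0 -0.0561; -37.8 -4.1 -2 0 0 -0.0561; -37.5 -6.2 -2 0 0 -0.0561; -37.1 -8.3 -2 0 0 -0.0561
max mm 38.2 max deg 3.2 16
```

Emit:
move_arm --rows "0 0 -15 0 0 0; 0 0 -25 0 0 0; 0 0 -22 0 0 0; -20 10 -4 0 0 -0.03; -34 16.5 -2 0 0 -0.056; -35 14.5 -2 0 0 -0.056; -36 12.5 -2 0 0 -0.056; -36.5 10.5 -2 0 0 -0.056; -37 8.5 -2 0 0 -0.056; -37.5 6.5 -2 0 0 -0.056; -38 4.5 -2 0 0 -0.056; -38 2.5 -2 0 0 -0.056; -38 0 -2 0 0 -0.056; -38 -2 -2 0 0 -0.056; -38 -4 -2 0 0 -0.056; -37.5 -6 -2 0 0 -0.056; -30 -7 -2 0 0 -0.056; -16 -4 0 0 0 -0.03; 0 0 0 0 0 0"

```text
time_s: 17.3
ee_pos: [0.4514, -0.2816, 0.3704]
eef_rot: [3.135, 0.003, 1.878]
force: [-0.2, 1.4, -2.2]
grip_width: 0.0396
```

```bash
python3 - <<'E'
from h import *
from station import sensors,camera
o=sensors.get_obs();st(o)
c=camera('scene');cv2.imwrite('pics/s7.png',c['color'])
plan([(cab(.26,-.073,.27),pitched(9.8),13)],o)
E
```

```text
t 17.3 tcp [ 0.4514 -0.2816  0.3704] F [-0.2  1.4 -2.2] w 0.0396 q [-0.628  0.213  1.472  0.003  1.45  -2.506]
 cab out 0.2540 y -0.1243 up 0.2924 zdir(cab) [ 0.007 -0.002 -1.   ] xdir [-0.086  0.996 -0.003]
4 -0.1 1.7 -0.1071 -0.0045 0.0057; 4 -0.3 1.7 -0.1071 -0.0045 0.0057; 4 -0.5 1.6 -0.1071 -0.0045 0.0057; 4 -0.7 1.5 -0.1071 -0.0045 0.0057; 4 -0.9 1.4 -0.1071 -0.0045 0.0057; 4 -1.1 1.3 -0.1071 -0.0045 0.0057; 4 -1.2 1.1 -0.1071 -0.0045 0.0057; 4 -1.4 1 -0.1071 -0.0045 0.0057; 4 -1.5 0.8 -0.1071 -0.0045 0.0057; 4 -1.6 0.6 -0.1071 -0.0045 0.0057; 4 -1.7 0.4 -0.1071 -0.0045 0.0057; 4 -1.7 0.2 -0.1071 -0.0045 0.0057; 4 -1.8 0 -0.1071 -0.0045 0.0057
max mm 4.4 max deg 6.2 13
```

View pics/s7.png

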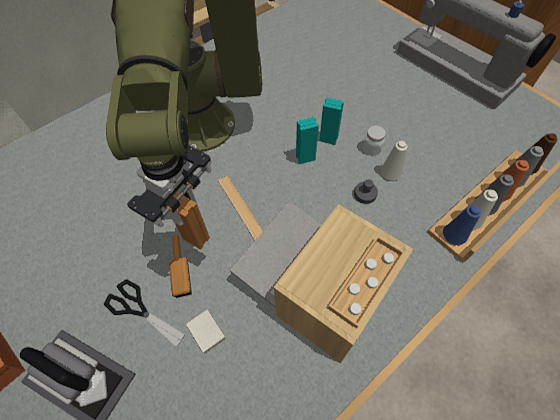

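```bash
cat > kin.py <<'E'
from h import *
from scipy.optimize import least_squares
def fk(q,k,s4=1):
    a1,a2,d,L=k
    Ry=lambda t:R.from_euler('y',t).as_matrix();Rz=lambda t:R.from_euler('z',t).as_matrix()
    A=Rz(q[0])@Ry(q[1]);p=np.array([0,0,d])+A@[0,0,a1];A=A@Ry(q[2]);p=p+A@[0,0,a2]
    A=A@Rz(s4*q[3])@Ry(q[4])@Rz(q[5]+np.pi);return p+A@[0,0,L],A
lo=np.array([-3.03,-.79,.23,-1.04,0,-2.55]);hi=np.array([3.03,2.21,2.52,4.18,3.07,2.55])
def ik(p,M,k,q0):
    f=lambda q:np.r_[(fk(q,k)[0]-p)*5,R.from_matrix(fk(q,k)[1].T@M).as_rotvec(),1e-4*(q-q0)]
    r=least_squares(f,np.clip(q0,lo+1e-3,hi-1e-3),bounds=(lo,hi));return r.x,np.linalg.norm(r.fun[:3])/5,np.linalg.norm(r.fun[3:6])
E
python3 - <<'E'
from kin import *
from station import sensors
o=sensors.get_obs();p,Q=cur(o)
D=[([1.0934,.30046,1.52157,0,1.32067,-.0666],[.21957,.50412,.3021]),([-.244,.547,1.041,-.003,1.557,-2.06],[.6557,-.1262,.3618]),([-.294,.456,1.569,.007,1.098,-2.09],[.5605,-.1302,.1953]),([.445,.293,1.626,0,1.222,-.617],[.4619,.261,.2626]),(o['qpos'],p)]
for s in (1,-1):
    r=least_squares(lambda k:np.concatenate([fk(q,[*k,.2],s)[0]-x for q,x in D]),[.4,.4,.4]);print(s,r.x,np.abs(r.fun).max())
    A=fk(o['qpos'],[*r.x,.2],s)[1];print((A-Q).round(3).tolist())
    # orientation test at t=9.65
    A=fk(D[2][0],[*r.x,.2],s)[1];print('z cab',[A[:,2]@X,A[:,2]@Y], 'meas .019 -.004')
E
```

```text
1 [0.42153237 0.43871975 0.20891744] 0.03771992162050128
[[0.0, -0.0, -0.0], [0.0, -0.0, -0.0], [0.0, -0.0, 0.0]]
z cab [np.float64(0.019258749802059348), np.float64(-0.003733861756851868)] meas .019 -.004
-1 [0.42153237 0.43871975 0.20891744] 0.0401057760388564
[[-0.001, -0.0, -0.004], [-0.0, 0.001, -0.006], [-0.004, -0.006, 0.0]]
z cab [np.float64(0.013122099750301066), np.float64(-0.014582580899852733)] meas .019 -.004
```

Emit:
move_arm --rows "18 0 2 0 0 0.028; 18 0 2 0 0 0.028; 16 0 2 0 0 0.028; 0 0 0 -0.1 0 0; 0 0 0 -0.1 0 0; 0 0 0 -0.1 0 0; 0 0 0 0 0 0"

```text
time_s: 18.23
ee_pos: [0.4366, -0.2225, 0.3665]
eef_rot: [2.826, 0.002, 1.792]
force: [0.9, -0.0, -2.7]
grip_width: 0.0399
```

```bash
python3 - <<'E'
import re
s=open('kin.py').read()
s=s.replace("a1,a2,d,L=k","a1,a2,d,L,e,b=k").replace("p=np.array([0,0,d])+A@[0,0,a1]","p=R.from_euler('z',q[0]).as_matrix()@[e,0,d]+A@[0,0,a1]").replace("p=p+A@[0,0,a2]","p=p+A@[b,0,a2]")
open('kin.py','w').write(s)
E
python3 - <<'E'
from kin import *
from station import sensors
o=sensors.get_obs();st(o);p,Q=cur(o)
D=[([1.0934,.30046,1.52157,0,1.32067,-.0666],[.21957,.50412,.3021]),([-.244,.547,1.041,-.003,1.557,-2.06],[.6557,-.1262,.3618]),([-.294,.456,1.569,.007,1.098,-2.09],[.5605,-.1302,.1953]),([.445,.293,1.626,0,1.222,-.617],[.4619,.261,.2626]),([-.628,.213,1.472,.003,1.45,-2.506],[.4514,-.2816,.3704]),([-.233,.535,1.241,-.002,1.366,-2.024],[.637,-.1141,.2817]),(o['qpos'],p)]
r=least_squares(lambda k:np.concatenate([fk(q,k)[0]-x for q,x in D]),[.4,.4,.4,.2,.05,0]);print(r.x.round(4).tolist(),np.abs(r.fun).max())
k=r.x
q=o['qpos']
for ang,out,up in [(75,.26,.27),(50,.26,.27),(30,.26,.27),(20,.26,.25),(9.8,.26,.22),(9.8,.23,.1),(9.8,.217,.068),(40,.06,.10),(40,.1,.1),(60,.05,.13)]:
    q,e,er=ik(cab(out,-.073,up),pitched(ang),k,q);print(ang,out,up,q.round(2),round(e,4),round(er,4))
E
```

```text
t 18.23 tcp [ 0.4366 -0.2225  0.3665] F [ 0.9 -0.  -2.7] w 0.0399 q [-0.629  0.032  1.704  0.251  1.203 -2.488]
 cab out 0.2555 y -0.0634 up 0.2885 zdir(cab) [ 0.31  -0.001 -0.951] xdir [-0.     1.    -0.002]
[0.4554, 0.4463, 0.3017, 0.2878, -0.0136, 0.037] 0.03603045569758094
75 0.26 0.27 [-0.6   0.05  1.73  0.21  1.19 -2.46] 0.0 0.0
50 0.26 0.27 [-0.67 -0.08  1.93  0.46  0.89 -2.55] 0.013 0.198
30 0.26 0.27 [-0.65 -0.19  2.08  0.62  0.65 -2.55] 0.0281 0.4149
20 0.26 0.25 [-0.6  -0.21  2.18  0.68  0.47 -2.55] 0.0373 0.5422
9.8 0.26 0.22 [-0.52 -0.22  2.27  0.74  0.26 -2.55] 0.0486 0.6847
9.8 0.23 0.1 [-0.4   0.07  2.26  0.68  0.03 -2.55] 0.0508 0.8002
9.8 0.217 0.068 [-0.38  0.17  2.23  0.67  0.   -2.55] 0.0504 0.8292
40 0.06 0.1 [-0.37  0.41  1.82  0.62  0.37 -2.55] 0.0145 0.2881
40 0.1 0.1 [-0.4   0.35  1.9   0.6   0.36 -2.55] 0.0163 0.317
60 0.05 0.13 [-0.41  0.43  1.67  0.5   0.67 -2.54] 0.0 0.0
```

```bash
sed -i "s/L,e,b=k/L,e,b,w=k/; s/@\[e,0,d\]/@[e,w,d]/" kin.py; python3 - <<'E'
from kin import *
from station import sensors
o=sensors.get_obs();p,Q=cur(o)
D=[([1.0934,.30046,1.52157,0,1.32067,-.0666],[.21957,.50412,.3021]),([-.244,.547,1.041,-.003,1.557,-2.06],[.6557,-.1262,.3618]),([-.294,.456,1.569,.007,1.098,-2.09],[.5605,-.1302,.1953]),([.445,.293,1.626,0,1.222,-.617],[.4619,.261,.2626]),([-.628,.213,1.472,.003,1.45,-2.506],[.4514,-.2816,.3704]),([-.233,.535,1.241,-.002,1.366,-2.024],[.637,-.1141,.2817]),(o['qpos'],p)]
r=least_squares(lambda k:np.concatenate([fk(q,k)[0]-x for q,x in D]),[.4,.4,.4,.2,.05,0,0]);print(r.x.round(4).tolist(),np.abs(r.fun).max())
k=r.x;np.save('k.npy',k)
flip=np.diag([-1,-1,1.])
for nm,F in (('same',np.eye(3)),('flip',flip)):
  q=np.array(o['qpos']);print(nm)
  if nm=='flip': q[5]+=np.pi
  for ang,out,up in [(75,.26,.27),(50,.26,.27),(30,.26,.27),(20,.26,.25),(9.8,.26,.22),(9.8,.23,.1),(9.8,.217,.068),(40,.06,.10),(40,.1,.1),(60,.05,.13)]:
    q,e,er=ik(cab(out,-.073,up),pitched(ang)@F,k,q);print(ang,out,up,q.round(2),round(e,4),round(er,4))
E
```

```text
[0.4241, 0.4484, 0.2212, 0.1732, -0.0008, 0.0408, 0.0366] 0.00041371064220158127
same
75 0.26 0.27 [-0.64  0.07  1.71  0.21  1.2  -2.49] 0.0 0.0
50 0.26 0.27 [-0.68 -0.02  1.84  0.5   0.94 -2.55] 0.0129 0.1756
30 0.26 0.27 [-0.68 -0.08  1.92  0.68  0.76 -2.55] 0.0278 0.3761
20 0.26 0.25 [-0.65 -0.09  1.98  0.75  0.63 -2.55] 0.0373 0.5041
9.8 0.26 0.22 [-0.62 -0.09  2.03  0.81  0.49 -2.55] 0.0484 0.6526
9.8 0.23 0.1 [-0.51  0.16  2.05  0.72  0.22 -2.55] 0.0525 0.7766
9.8 0.217 0.068 [-0.47  0.25  2.03  0.69  0.15 -2.55] 0.0522 0.8043
40 0.06 0.1 [-0.4   0.5   1.63  0.64  0.47 -2.55] 0.0142 0.2497
40 0.1 0.1 [-0.44  0.43  1.72  0.61  0.46 -2.55] 0.0165 0.2851
60 0.05 0.13 [-0.42  0.51  1.52  0.46  0.74 -2.49] 0.0 0.0
flip
75 0.26 0.27 [-0.64  0.07  1.71  0.21  1.2   0.65] 0.0 0.0
50 0.26 0.27 [-0.76 -0.01  1.87  0.7   0.98  0.28] 0.0 0.0
30 0.26 0.27 [-0.84 -0.02  1.98  1.2   0.95 -0.13] 0.0 0.0
20 0.26 0.25 [-0.87  0.03  2.06  1.47  0.99 -0.4 ] 0.0 0.0
9.8 0.26 0.22 [-0.89  0.13  2.12  1.73  1.1  -0.68] 0.0 0.0
9.8 0.23 0.1 [-0.82  0.45  2.11  1.93  1.14 -1.02] 0.0 0.0
9.8 0.217 0.068 [-0.79  0.54  2.09  1.99  1.15 -1.09] 0.0 0.0
40 0.06 0.1 [-0.48  0.52  1.69  1.25  0.55 -0.12] 0.0 0.0
40 0.1 0.1 [-0.53  0.46  1.78  1.29  0.57 -0.2 ] 0.0 0.0
60 0.05 0.13 [-0.42  0.51  1.52  0.46  0.74  0.65] 0.0 0.0
```

Emit:
move_arm --rows "0 0 0 0 0 0.1; 0 0 0 0 0 0.17; 0 0 0 0 0 0.18; 0 0 0 0 0 0.18; 0 0 0 0 0 0.18; 0 0 0 0 0 0.18; 0 0 0 0 0 0.18; 0 0 0 0 0 0.18; 0 0 0 0 0 0.18; 0 0 0 0 0 0.18; 0 0 0 0 0 0.18; 0 0 0 0 0 0.18; 0 0 0 0 0 0.18; 0 0 0 0 0 0.18; 0 0 0 0 0 0.18; 0 0 0 0 0 0.18; 0 0 0 0 0 0.18; 0 0 0 0 0 0.16; 0 0 0 0 0 0.08; 0 0 0 0 0 0"

```text
time_s: 20.72
ee_pos: [0.4378, -0.2106, 0.3704]
eef_rot: [-2.885, 0.048, -1.512]
force: [-0.9, -1.1, -2.5]
grip_width: 0.04
```

```bash
cat >> kin.py <<'E'
FL=np.diag([-1,-1,1.])
def pf(deg): return pitched(deg)@FL
E
python3 - <<'E'
from kin import *
from station import sensors
o=sensors.get_obs();st(o)
plan([(cab(.26,-.073,.27),pf(45),5),(cab(.26,-.073,.22),pf(9.8),7)],o)
E
```

```text
t 20.73 tcp [ 0.4378 -0.2106  0.3704] F [-0.9 -1.1 -2.5] w 0.04 q [-0.592  0.034  1.687  0.202  1.249  0.878]
 cab out 0.2517 y -0.0521 up 0.2924 zdir(cab) [ 0.258  0.005 -0.966] xdir [-0.161 -0.986 -0.048]
4.6 2 3.9 0.1048 -0.0079 -0.0332; 4.6 2.6 3.6 0.1048 -0.0079 -0.0332; 4.5 3.1 3.3 0.1048 -0.0079 -0.0332; 4.4 3.5 2.9 0.1048 -0.0079 -0.0332; 4.3 4 2.5 0.1048 -0.0079 -0.0332; -0 5.1 5.1 0.0878 -0 -0; -0 5.5 4.6 0.0878 -0 -0; -0 5.9 4.1 0.0878 -0 -0; -0 6.2 3.6 0.0878 -0 -0; -0 6.5 3 0.0878 -0 -0; -0 6.7 2.4 0.0878 -0 -0; -0 6.9 1.8 0.0878 -0 -0
max mm 7.2 max deg 6.3 12
```

Emit:
move_arm --rows "4.6 2 4 0.07 -0.008 -0.033; 4.6 2.6 3.6 0.105 -0.008 -0.033; 4.5 3 3.3 0.105 -0.008 -0.033; 4.5 3.5 3 0.105 -0.008 -0.033; 4.3 4 2.5 0.105 -0.008 -0.033; 0 5 5 0.09 0 0; 0 5.5 4.6 0.09 0 0; 0 6 4 0.09 0 0; 0 6 3.6 0.09 0 0; 0 6.5 3 0.09 0 0; 0 6.5 2.4 0.09 0 0; 0 7 2 0.09 0 0; 0 0 0 0.03 0 0; 0 0 0 0 0 0"

```text
time_s: 22.48
ee_pos: [0.4356, -0.229, 0.2976]
eef_rot: [-1.709, -0.021, -1.31]
force: [0.0, -0.3, -2.4]
grip_width: 0.04
```

```bash
python3 - <<'E'
from kin import *
from station import sensors,camera
o=sensors.get_obs();st(o)
c=camera('scene');cv2.imwrite('pics/s8.png',c['color'])
c=camera('wrist');cv2.imwrite('pics/w8.png',c['color'])
plan([(cab(.25,-.073,.125),pf(9.8),6)],o)
E
```

```text
t 22.48 tcp [ 0.4356 -0.229   0.2976] F [ 0.  -0.3 -2.4] w 0.04 q [-0.887  0.154  2.115  1.744  1.157 -0.726]
 cab out 0.2578 y -0.0695 up 0.2196 zdir(cab) [ 0.99   0.037 -0.137] xdir [ 0.04  -0.999  0.021]
0.3 15.4 3.4 -0.0056 0.006 0.0045; 0.4 15.4 3.5 -0.0056 0.006 0.0045; 0.4 15.4 3.6 -0.0056 0.006 0.0045; 0.5 15.4 3.7 -0.0056 0.006 0.0045; 0.5 15.4 3.8 -0.0056 0.006 0.0045; 0.5 15.3 3.9 -0.0056 0.006 0.0045
max mm 15.9 max deg 0.5 6
```

View pics/s8.png

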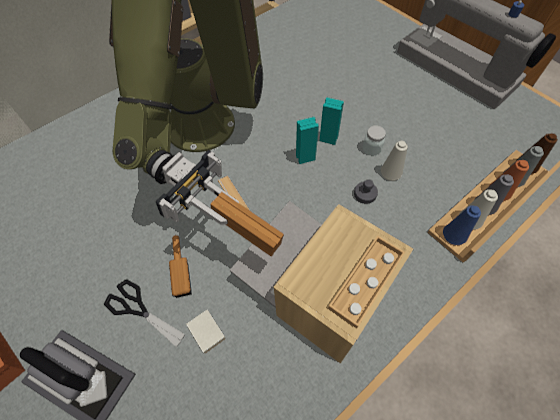

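View pics/w8.png

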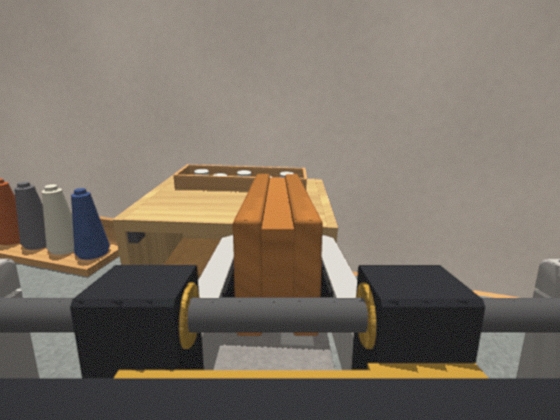

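The clapper is held level: the scene picture shows it from (215,205) to (280,240), above the flap. I'll check how it sits in the hand from depth and lower towards the flap.

Emit:
move_arm --rows "0.3 12 3 -0.006 0.006 0.0045; 0.4 16 3.6 -0.006 0.006 0.0045; 0.5 16 3.7 -0.006 0.006 0.0045; 0.5 16 3.8 -0.006 0.006 0.0045; 0.5 16 3.9 -0.006 0.006 0.0045; 0.5 15 3.9 -0.006 0.006 0.0045; 0 0 0 0 0 0"

```text
time_s: 23.45
ee_pos: [0.4447, -0.2307, 0.2]
eef_rot: [-1.752, -0.003, -1.351]
force: [-0.7, 0.2, -2.1]
grip_width: 0.0397
```

```bash
python3 - <<'E'
from kin import *
from station import sensors,camera
o=sensors.get_obs();st(o)
c=camera('scene')
W=cloud(c);p,Q=cur(o);Tt=(W-p)@Q
hsv=cv2.cvtColor(c['color'],cv2.COLOR_BGR2HSV).astype(int)
m=(hsv[...,0]<20)&(hsv[...,1]>110)&(abs(Tt[...,0])<.04)&(abs(Tt[...,1])<.05)&(Tt[...,2]>.03)&(Tt[...,2]<.26)
print(m.sum(),'tool z',np.nanpercentile(Tt[m][:,2],[1,99]).round(4),'x',np.nanpercentile(Tt[m][:,0],[1,99]).round(4),'y',np.nanpercentile(Tt[m][:,1],[1,99]).round(4))
t=m&(Tt[...,1]<-.022)
print('top slope y vs z',np.polyfit(Tt[t][:,2],Tt[t][:,1],1).round(4),t.sum())
print('x vs z',np.polyfit(Tt[t][:,2],Tt[t][:,0],1).round(4))
flap(c,-.02,.10)
cv2.imwrite('pics/s9.png',cv2.resize(c['color'][150:350,180:440],None,fx=2.5,fy=2.5))
c=camera('wrist');cv2.imwrite('pics/w9.png',c['color'])
plan([(cab(.222,-.073,.082),pf(9.8),4),(cab(.218,-.073,.070),pf(9.8),3)],o)
E
```

```text
t 23.45 tcp [ 0.4447 -0.2307  0.2   ] F [-0.7  0.2 -2.1] w 0.0397 q [-0.861  0.37   2.141  1.87   1.139 -0.964]
 cab out 0.2493 y -0.0731 up 0.1220 zdir(cab) [ 0.984 -0.002 -0.18 ] xdir [-0.001 -1.     0.003]
1457 tool z [0.0519 0.2185] x [-0.0191  0.0185] y [-0.035   0.0207]
top slope y vs z [ 0.0015 -0.0305] 1164
x vs z [-0.0036  0.0005]
flap theta 1.399 offset 0.0014 n 1409
-0.1 8.6 8.5 0.0025 -0.0004 0.0007; -0.1 8.6 8.5 0.0025 -0.0004 0.0007; -0.1 8.7 8.5 0.0025 -0.0004 0.0007; -0 8.7 8.5 0.0025 -0.0004 0.0007; 0 3.7 2 0 0 0; 0 3.7 2 0 0 0; 0 3.7 2 0 0 0
max mm 12.2 max deg 0.2 7
```

View pics/s9.png

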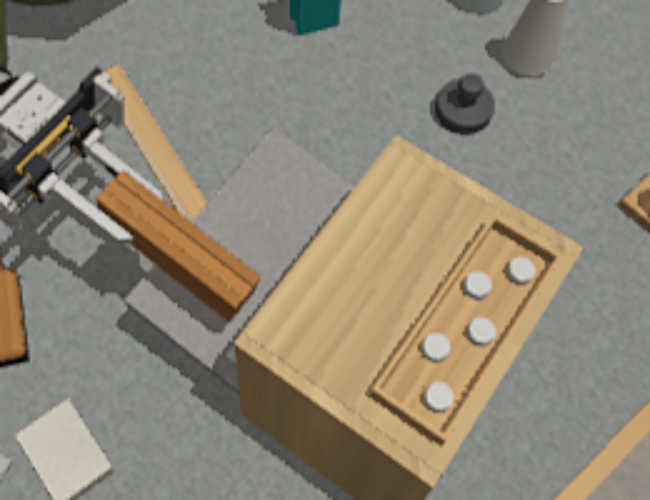

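View pics/w9.png

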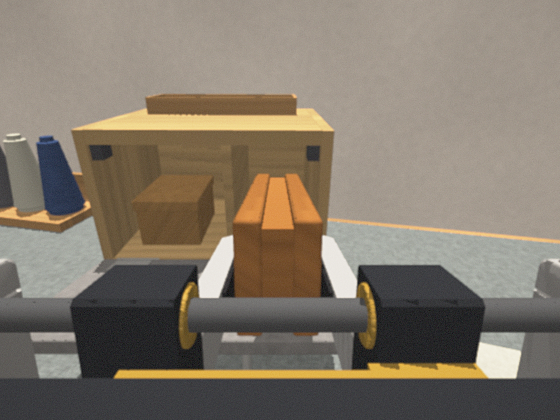

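In hand: straight within 0.2°, nose at 219 mm, centred on the bay (clapper column 277 between divider 240 and wall 305 in the wrist view). Lowering onto the ramp.

Emit:
move_arm --rows "0 8 8 0.002 0 0; 0 9 9 0.002 0 0; 0 9 9 0.002 0 0; 0 8 8 0.002 0 0; 0 0 0 0 0 0; 0 3.5 2 0 0 0; 0 2 1 0 0 0; 0 0 0 0 0 0"

```text
time_s: 24.55
ee_pos: [0.4761, -0.2245, 0.1537]
eef_rot: [-1.741, -0.007, -1.351]
force: [-0.3, -0.7, -4.1]
grip_width: 0.0396
```

```bash
python3 - <<'E'
from kin import *
from station import sensors,camera
o=sensors.get_obs();st(o);p,Q=cur(o)
for nm,t in (('nose',[0,.0275,.2195]),('rear',[0,.0275,.0495])):
    g=p+Q@np.array(t)-H;out=-(g@X);print(nm,'out',round(out,4),'up',round(g[2],4),'above flap',round(g[2]-out*np.tan(.1708),4))
E
```

```text
t 24.55 tcp [ 0.4761 -0.2245  0.1537] F [-0.3 -0.7 -4.1] w 0.0396 q [-0.792  0.521  2.087  1.982  1.146 -1.085]
 cab out 0.2173 y -0.0740 up 0.0757 zdir(cab) [ 0.986 -0.002 -0.169] xdir [-0.001 -1.     0.007]
nose out 0.0057 up 0.0114 above flap 0.0104
rear out 0.1732 up 0.0402 above flap 0.0103
```

Emit:
move_arm --rows "0 3 0 0 0 0; 0 3 0 0 0 0; 0 1.5 0 0 0 0; 0 1 0 0 0 0; 0 0 0 0 0 0"

```text
time_s: 25.18
ee_pos: [0.4745, -0.225, 0.145]
eef_rot: [-1.741, -0.007, -1.351]
force: [0.3, -0.2, -3.0]
grip_width: 0.0395
```

```bash
cat > chk.py <<'E'
from kin import *
from station import sensors
o=sensors.get_obs();st(o);p,Q=cur(o)
for nm,t in (('nose',[0,.0275,.2195]),('rear',[0,.0275,.0495])):
    g=p+Q@np.array(t)-H;out=-(g@X);print(nm,'out',round(out,4),'up',round(g[2],4),'above flap',round(g[2]-out*np.tan(.1708),4))
E
python3 chk.py
```

```text
t 25.18 tcp [ 0.4745 -0.225   0.145 ] F [ 0.3 -0.2 -3. ] w 0.0395 q [-0.796  0.542  2.087  1.988  1.157 -1.106]
 cab out 0.2190 y -0.0742 up 0.0670 zdir(cab) [ 0.986 -0.003 -0.169] xdir [-0.001 -1.     0.007]
nose out 0.0074 up 0.0028 above flap 0.0015
rear out 0.1749 up 0.0316 above flap 0.0014
```

Emit:
move_arm --rows "0 1 0 0 0 0; 0 1 0 0 0 0; 0 0.7 0 0 0 0; 0 0 0 0 0 0"

```text
time_s: 25.68
ee_pos: [0.4743, -0.2253, 0.1431]
eef_rot: [-1.738, -0.008, -1.351]
force: [-1.3, 1.2, -0.8]
grip_width: 0.0395
```

```bash
python3 chk.py
```

```text
t 25.68 tcp [ 0.4743 -0.2253  0.1431] F [-1.3  1.2 -0.8] w 0.0395 q [-0.797  0.548  2.087  1.99   1.162 -1.113]
 cab out 0.2193 y -0.0743 up 0.0651 zdir(cab) [ 0.986 -0.002 -0.167] xdir [-0.001 -1.     0.008]
nose out 0.0075 up 0.0015 above flap 0.0002
rear out 0.1751 up 0.0298 above flap -0.0004
```

Emit:
move_arm --rows "0 0.8 0 0 0 0; 0 0 0 0 0 0"

```text
time_s: 25.92
ee_pos: [0.4743, -0.2253, 0.143]
eef_rot: [-1.736, -0.009, -1.35]
force: [-1.3, 1.0, 0.6]
grip_width: 0.0394
```

Emit:
move_arm --rows "0 0 0 0 0 0; 0 0 0 0 0 0; 0 0 0 0 0 0; 0 0 0 0 0 0" --grip 0.3 --newtons 20

```text
time_s: 26.42
ee_pos: [0.4744, -0.2255, 0.1428]
eef_rot: [-1.737, -0.009, -1.351]
force: [0.7, -0.1, 0.3]
grip_width: 0.0612
```

```bash
python3 chk.py; python3 - <<'E'
from h import *
from station import camera
cv2.imwrite('pics/w10.png',camera('wrist')['color'])
E
```

```text
t 26.43 tcp [ 0.4744 -0.2255  0.1428] F [ 0.7 -0.1  0.3] w 0.0612 q [-0.798  0.55   2.086  1.991  1.164 -1.115]
 cab out 0.2193 y -0.0746 up 0.0648 zdir(cab) [ 0.986 -0.002 -0.165] xdir [-0.001 -1.     0.009]
nose out 0.0074 up 0.0015 above flap 0.0002
rear out 0.175 up 0.0295 above flap -0.0007
```

View pics/w10.png

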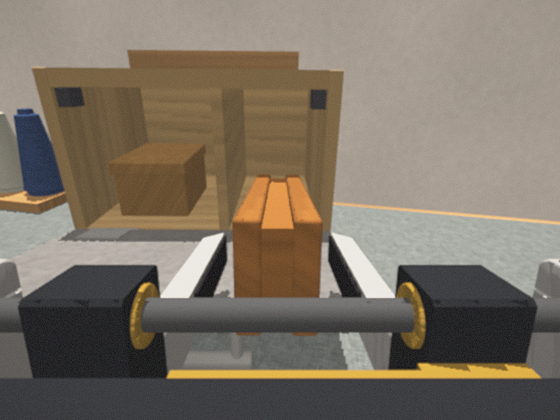

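Released without any shift. Now back off, pitch the tool to about 40°, close the fingers and push the clapper in.

```bash
python3 - <<'E'
from kin import *
from station import sensors
k=np.load('k.npy')
o=sensors.get_obs();p,Q=cur(o)
q=o['qpos']
c4,s4=np.cos(np.radians(40)),np.sin(np.radians(40))
B=(cab(.192+.097*c4,-.0745,.058+.097*s4),pf(40))
for P,M in [(p-.065*Q[:,2],Q),B,(cab(.10+.074,-.0745,.044+.0623),pf(40)),(cab(.0693,-.0745,.0894),pf(40))]:
    q,e,er=ik(P,M,k,q);print(q.round(2),round(e,4),round(er,4))
plan([(p-.065*Q[:,2],Q,4),(*B,8)],o)
E
```

```text
[-0.94  0.48  2.18  1.86  1.24 -1.11] 0.0 0.0
[-0.82  0.21  2.08  1.24  0.77 -0.38] 0.0 0.0
[-0.64  0.35  1.93  1.3   0.65 -0.31] 0.0 0.0
[-0.49  0.52  1.72  1.29  0.55 -0.18] 0.0 0.0
0 0 -16.2 0 0 0; 0 0 -16.2 0 0 0; 0 0 -16.2 0 0 0; 0 0 -16.2 0 0 0; 0.1 -5.9 1.2 -0.0665 -0.0006 0.0009; 0.1 -5.9 0.8 -0.0665 -0.0006 0.0009; 0 -6 0.4 -0.0665 -0.0006 0.0009; 0 -6 -0 -0.0665 -0.0006 0.0009; 0 -6 -0.4 -0.0665 -0.0006 0.0009; 0 -5.9 -0.8 -0.0665 -0.0006 0.0009; 0 -5.9 -1.2 -0.0665 -0.0006 0.0009; 0 -5.8 -1.6 -0.0665 -0.0006 0.0009
max mm 16.2 max deg 3.8 12
```

Emit:
move_arm --rows "0 0 -8 0 0 0; 0 0 -16 0 0 0; 0 0 -18 0 0 0; 0 0 -18 0 0 0; 0 0 -8 0 0 0; 0 0 0 0 0 0"

```text
time_s: 27.22
ee_pos: [0.4037, -0.2409, 0.1549]
eef_rot: [-1.737, -0.008, -1.352]
force: [0.2, -0.0, 0.4]
grip_width: 0.0611
```

Emit:
move_arm --rows "0 -6 1 -0.066 0 0; 0 -6 0.8 -0.066 0 0; 0 -6 0.4 -0.066 0 0; 0 -6 0 -0.066 0 0; 0 -6 -0.4 -0.066 0 0; 0 -6 -0.8 -0.066 0 0; 0 -6 -1.2 -0.066 0 0; 0 -6 -1.6 -0.066 0 0; 0 0 0 -0.02 0 0; 0 0 0 0 0 0" --grip -1

```text
time_s: 28.48
ee_pos: [0.423, -0.2352, 0.2013]
eef_rot: [-2.3, -0.009, -1.351]
force: [-0.1, 0.3, 0.1]
grip_width: 0.0004
```

```bash
cat > view.py <<'E'
import sys
from kin import *
from station import sensors,camera
n=sys.argv[1]
o=sensors.get_obs();st(o);p,Q=cur(o)
g=p+.097*Q[:,2]-H;print('tip out %.4f y %.4f up %.4f'%(-(g@X),g@Y,g[2]))
c=camera('scene');a1=cv2.resize(c['color'][170:370,200:460],(520,400))
cv2.imwrite(f'pics/sv{n}.png',a1)
W=cloud(c);d=W-H;co=-(d@X);cy=d@Y;cu=d[...,2];hsv=cv2.cvtColor(c['color'],cv2.COLOR_BGR2HSV).astype(int)
m=(hsv[...,0]<16)&(hsv[...,1]>150)&(cy<-.03)&(cy>-.12)&(co<.2)&(co>-.19)&(cu>.0)&(cu<.12)
if m.sum()>20: print('clapper pts',m.sum(),'out',np.nanpercentile(co[m],[1,99]).round(4),'y',np.nanpercentile(cy[m],[1,99]).round(4),'up',np.nanpercentile(cu[m],[1,99]).round(4))
o=sensors.get_obs();c=camera('wrist');cv2.imwrite(f'pics/wv{n}.png',c['color'])
E
python3 view.py 11
```

```text
t 28.48 tcp [ 0.423  -0.2352  0.2013] F [-0.1  0.3  0.1] w 0.0004 q [-0.817  0.189  2.086  1.186  0.76  -0.338]
 cab out 0.2715 y -0.0729 up 0.1233 zdir(cab) [ 0.746 -0.007 -0.666] xdir [-0.001 -1.     0.009]
tip out 0.1992 y -0.0735 up 0.0586
clapper pts 1024 out [0.0253 0.1636] y [-0.0936 -0.0569] up [0.0201 0.0882]
```

View pics/sv11.png

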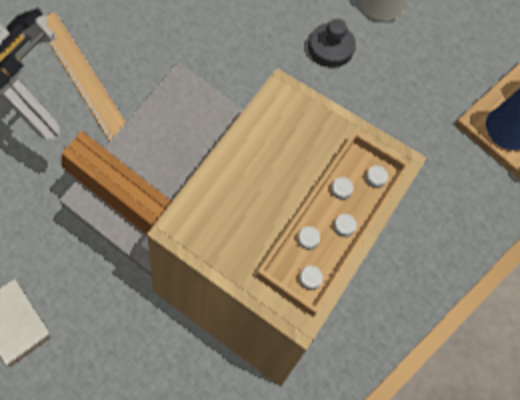

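View pics/wv11.png

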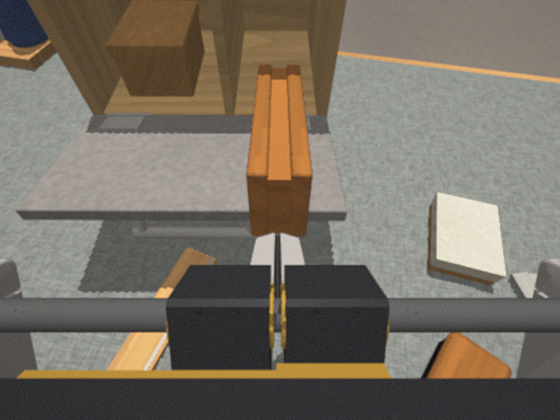

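```bash
cat > push.py <<'E'
import sys
from kin import *
from station import sensors
o=sensors.get_obs();p,Q=cur(o)
M=pf(40);d=M[:,2]
L=[]
for s in sys.argv[1:]:
    out,y,up,n=map(float,s.split(','));L.append((cab(out,y,up)-.097*d,M,int(n)))
plan(L,o)
E
python3 push.py .178,-.075,.058,3 .06,-.075,.038,14
```

```text
0.7 -3.6 5.4 0.0105 -0.0022 0.0018; 0.7 -3.6 5.5 0.0105 -0.0022 0.0018; 0.7 -3.5 5.5 0.0105 -0.0022 0.0018; -0 -4.3 7.4 0 0 0; -0 -4.3 7.4 0 0 0; -0 -4.3 7.4 0 0 0; -0 -4.3 7.4 0 0 0; -0 -4.3 7.4 0 0 0; -0 -4.3 7.4 0 0 0; -0 -4.3 7.4 0 0 0; -0 -4.3 7.4 0 0 0; -0 -4.3 7.4 0 0 0; -0 -4.3 7.4 0 0 0; -0 -4.3 7.4 0 0 0; -0 -4.3 7.4 0 0 0; -0 -4.3 7.4 0 0 0; -0 -4.3 7.4 0 0 0
max mm 8.6 max deg 0.6 17
```

Emit:
move_arm --rows "0.7 -3.5 5.5 0.01 -0.002 0.002; 0.7 -3.5 5.5 0.01 -0.002 0.002; 0.7 -3.5 5.5 0.01 -0.002 0.002; 0 -2 4 0 0 0; 0 -3 5 0 0 0; 0 -4.3 7.4 0 0 0; 0 -4.3 7.4 0 0 0; 0 -4.3 7.4 0 0 0; 0 -4.3 7.4 0 0 0; 0 -4.3 7.4 0 0 0; 0 0 0 0 0 0"

```text
time_s: 29.95
ee_pos: [0.4982, -0.2209, 0.1871]
eef_rot: [-2.268, 0.002, -1.351]
force: [-0.8, 0.1, 1.3]
grip_width: 0.0005
```

```bash
python3 view.py 12; python3 push.py .06,-.075,.038,10
```

```text
t 29.95 tcp [ 0.4982 -0.2209  0.1871] F [-0.8  0.1  1.3] w 0.0005 q [-0.679  0.321  1.968  1.296  0.674 -0.33 ]
 cab out 0.1950 y -0.0753 up 0.1091 zdir(cab) [ 0.767  0.    -0.642] xdir [-0.001 -1.    -0.002]
tip out 0.1206 y -0.0752 up 0.0468
clapper pts 670 out [0.0239 0.1107] y [-0.0931 -0.0567] up [0.0217 0.0794]
-0 -3.3 5.3 -0.0001 0 -0.0003; -0 -3.3 5.3 -0.0001 0 -0.0003; -0 -3.3 5.3 -0.0001 0 -0.0003; -0 -3.3 5.3 -0.0001 0 -0.0003; -0 -3.3 5.3 -0.0001 0 -0.0003; -0 -3.3 5.3 -0.0001 0 -0.0003; -0 -3.3 5.3 -0.0001 0 -0.0003; -0 -3.3 5.3 -0.0001 0 -0.0003; -0 -3.3 5.3 -0.0001 0 -0.0003; -0 -3.3 5.3 -0.0001 0 -0.0003
max mm 6.2 max deg 0.0 10
```

View pics/wv12.png

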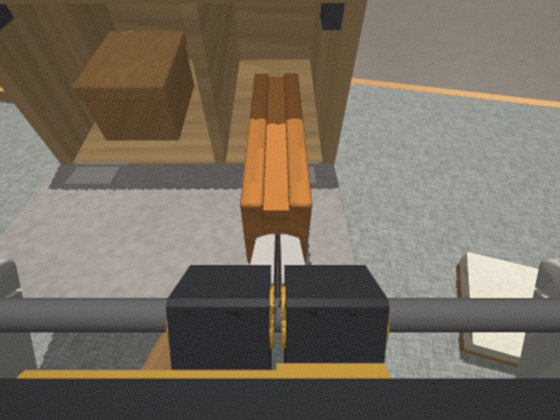

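It is sliding straight in; the wrist view shows it from (275,75) to (275,250), centred in the bay. Continuing.

Emit:
move_arm --rows "0 -2 3.5 0 0 0; 0 -3.3 5.3 0 0 0; 0 -3.8 6 0 0 0; 0 -3.8 6 0 0 0; 0 -3.8 6 0 0 0; 0 -3.8 6 0 0 0; 0 -3.8 6 0 0 0; 0 -3.8 6 0 0 0; 0 -3.8 6 0 0 0; 0 -3.5 5.3 0 0 0; 0 0 0 0 0 0"

```text
time_s: 31.42
ee_pos: [0.5662, -0.2056, 0.1771]
eef_rot: [-2.269, 0.003, -1.352]
force: [-0.3, -0.0, -0.4]
grip_width: 0.0007
```

```bash
python3 view.py 13; python3 push.py .025,-.075,.031,4 -.004,-.075,.028,4
```

```text
t 31.43 tcp [ 0.5662 -0.2056  0.1771] F [-0.3 -0.  -0.4] w 0.0007 q [-0.567  0.43   1.836  1.306  0.598 -0.254]
 cab out 0.1253 y -0.0753 up 0.0991 zdir(cab) [ 0.766  0.    -0.643] xdir [-0.002 -1.    -0.003]
tip out 0.0510 y -0.0752 up 0.0368
clapper pts 140 out [0.0232 0.0425] y [-0.0931 -0.057 ] up [0.0203 0.0693]
-0.1 -3.1 6 -0.0001 0.0001 -0.0008; -0.1 -3.1 6 -0.0001 0.0001 -0.0008; -0.1 -3.1 6 -0.0001 0.0001 -0.0008; -0.1 -3.1 6 -0.0001 0.0001 -0.0008; -0 -4.1 6 0 0 0; -0 -4.1 6 0 0 0; -0 -4.1 6 0 0 0; -0 -4.1 6 0 0 0
max mm 7.3 max deg 0.0 8
```

View pics/wv13.png

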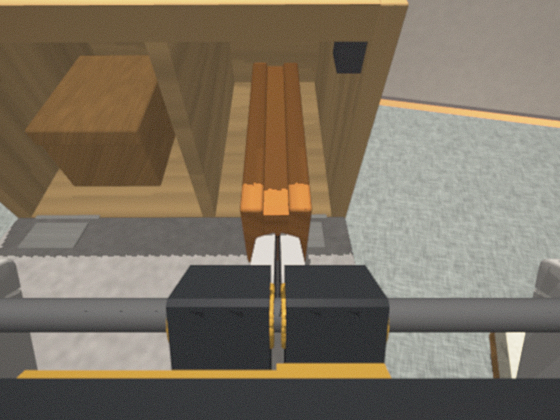

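Emit:
move_arm --rows "0 -2 4 0 0 0; 0 -3.2 6 0 0 0; 0 -3.5 6.5 0 0 0; 0 -3.5 6.5 0 0 0; 0 -4 6.2 0 0 0; 0 -4 6.2 0 0 0; 0 -4 6.2 0 0 0; 0 -4 6.2 0 0 0; 0 0 0 0 0 0"

```text
time_s: 32.65
ee_pos: [0.6233, -0.1933, 0.168]
eef_rot: [-2.268, 0.002, -1.353]
force: [-1.6, -0.1, -0.1]
grip_width: 0.0008
```

```bash
python3 view.py 14; python3 push.py -.006,-.075,.028,1
```

```text
t 32.65 tcp [ 0.6233 -0.1933  0.168 ] F [-1.6 -0.1 -0.1] w 0.0008 q [-0.491  0.527  1.709  1.287  0.548 -0.173]
 cab out 0.0669 y -0.0758 up 0.0900 zdir(cab) [ 0.767 -0.001 -0.642] xdir [-0.002 -1.    -0.002]
tip out -0.0075 y -0.0758 up 0.0278
-0.8 0.4 -1 -0.0011 -0.0006 -0.0036
max mm 1.3 max deg 0.2 1
```

View pics/wv14.png

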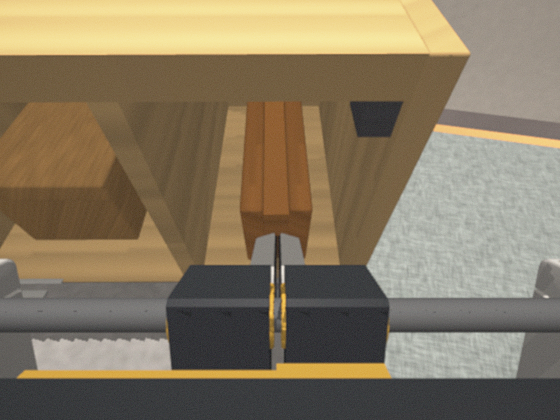

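The clapper is in, with its rear about 12 mm inside the front plane. Next I'll work out the retreat and the flap-closing arc, pushing from under the bare right part of the panel.

```bash
cat >> kin.py <<'E'
def tcp(out,y,up,deg):  # tip TOP corner location -> TCP
    M=pf(deg);d=M[:,2];n=-M[:,1]  # n: up side
    return cab(out,y,up)-.008*n-.097*d,M
def arc(th,r=.125,y=-.095,deg=20,press=0):
    c,s=np.cos(th),np.sin(th);return tcp(r*s+.012*c-press*c,y,r*c-.012*s+press*s,deg)
E
python3 - <<'E'
from kin import *
from station import sensors
k=np.load('k.npy')
o=sensors.get_obs();p,Q=cur(o);q=o['qpos']
L=[(p-.12*Q[:,2],Q,6),(*tcp(.215,-.09,.11,30),7),(*tcp(.195,-.095,-.006,20),7),(*tcp(.127,-.095,-.006,20),6)]
for P,M,n in L:
    q,e,er=ik(P,M,k,q);print(P.round(3),q.round(2),round(e,4),round(er,4),'wrist z',(P-.173*M[:,2])[2].round(3))
for th in (1.3,1,.7,.4,.1,0):
    P,M=arc(th);q,e,er=ik(P,M,k,q);print(th,P.round(3),q.round(2),round(e,4),round(er,4))
plan(L,o)
E
```

```text
[ 0.533 -0.213  0.245] [-0.62  0.27  1.86  1.13  0.68 -0.07] 0.0 0.0 wrist z 0.356
[ 0.396 -0.259  0.23 ] [-0.96  0.17  2.12  1.37  0.96 -0.54] 0.0 0.0 wrist z 0.316
[ 0.411 -0.261  0.098] [-0.96  0.57  2.12  1.77  1.09 -1.1 ] 0.0 0.0 wrist z 0.157
[ 0.477 -0.246  0.098] [-0.81  0.61  2.03  1.88  1.01 -1.06] 0.0 0.0 wrist z 0.157
1.3 [ 0.481 -0.245  0.126] [-0.8   0.54  2.03  1.85  0.99 -0.99] 0.0 0.0
1 [ 0.492 -0.242  0.161] [-0.78  0.47  2.02  1.81  0.95 -0.88] 0.0 0.0
0.7 [ 0.514 -0.238  0.192] [-0.74  0.42  1.98  1.78  0.91 -0.79] 0.0 0.0
0.4 [ 0.543 -0.231  0.214] [-0.69  0.41  1.92  1.77  0.85 -0.71] 0.0 0.0
0.1 [ 0.577 -0.223  0.227] [-0.63  0.43  1.85  1.77  0.8  -0.65] 0.0 0.0
0 [ 0.589 -0.221  0.229] [-0.61  0.44  1.82  1.77  0.79 -0.64] 0.0 0.0
-0 0 -20 0 0 0; -0 0 -20 0 0 0; -0 0 -20 0 0 0; -0 0 -20 0 0 0; -0 0 -20 0 0 0; -0 0 -20 0 0 0; 2.1 14.9 -14.3 0.0248 -0.0001 -0.0005; 2.1 14.5 -14.7 0.0248 -0.0001 -0.0005; 2.1 14.1 -15 0.0248 -0.0001 -0.0005; 2.1 13.8 -15.4 0.0248 -0.0001 -0.0005; 2.1 13.4 -15.7 0.0248 -0.0001 -0.0005; 2.1 13 -16 0.0248 -0.0001 -0.0005; 2 12.6 -16.4 0.0248 -0.0001 -0.0005; 0.7 15.3 11.2 0.0249 -0 -0; 0.7 15.6 10.8 0.0249 -0 -0; 0.7 15.8 10.4 0.0249 -0 -0; 0.7 16.1 10 0.0249 -0 -0; 0.7 16.3 9.6 0.0249 -0 -0; 0.7 16.6 9.2 0.0249 -0 -0; 0.7 16.8 8.8 0.0249 -0 -0; 0 -3.9 10.6 0 0 0; 0 -3.9 10.6 0 0 0; 0 -3.9 10.6 0 0 0; 0 -3.9 10.6 0 0 0; 0 -3.9 10.6 0 0 0; 0 -3.9 10.6 0 0 0
max mm 20.8 max deg 1.4 26
```

Emit:
move_arm --rows "0 0 -12 0 0 0; 0 0 -20 0 0 0; 0 0 -22 0 0 0; 0 0 -22 0 0 0; 0 0 -22 0 0 0; 0 0 -20 0 0 0; 0 0 0 0 0 0"

```text
time_s: 33.62
ee_pos: [0.5282, -0.2142, 0.2486]
eef_rot: [-2.268, 0.001, -1.354]
force: [-0.0, 0.0, -0.0]
grip_width: 0.0006
```

```bash
python3 view.py 15; python3 - <<'E'
from kin import *
from station import sensors,camera
o=sensors.get_obs();c=camera('wrist');W=cloud(c,o);d=W-H;co=-(d@X);cy=d@Y;cu=d[...,2];hsv=cv2.cvtColor(c['color'],cv2.COLOR_BGR2HSV).astype(int)
m=(hsv[...,0]<16)&(hsv[...,1]>140)&(cy<-.03)&(cy>-.12)&(co<.1)&(co>-.19)&(cu>.01)&(cu<.07)
print(m.sum(),np.nanpercentile(co[m],[1,50,98,99.5]).round(4),np.nanpercentile(cy[m],[1,99]).round(4),np.nanpercentile(cu[m],[1,99]).round(4))
b=np.percentile(cy[m],[2,98])
o=sensors.get_obs()
L=[(*tcp(.215,-.09,.11,30),7),(*tcp(.195,-.095,-.006,20),8)]
plan(L,o)
E
```

```text
t 33.62 tcp [ 0.5282 -0.2142  0.2486] F [-0.  0. -0.] w 0.0006 q [-0.626  0.256  1.873  1.124  0.688 -0.068]
 cab out 0.1643 y -0.0753 up 0.1706 zdir(cab) [ 0.767 -0.002 -0.642] xdir [-0.004 -1.    -0.001]
tip out 0.0899 y -0.0755 up 0.1083
3075 [-0.1011 -0.0358 -0.0131 -0.0129] [-0.0947 -0.0569] [0.0118 0.0579]
2.2 14.7 -13.7 0.025 -0.0001 -0.0006; 2.2 14.4 -14 0.025 -0.0001 -0.0006; 2.2 14 -14.4 0.025 -0.0001 -0.0006; 2.2 13.7 -14.7 0.025 -0.0001 -0.0006; 2.2 13.3 -15.1 0.025 -0.0001 -0.0006; 2.2 12.9 -15.4 0.025 -0.0001 -0.0006; 2.2 12.5 -15.7 0.025 -0.0001 -0.0006; 0.6 13.4 9.8 0.0218 -0 -0; 0.6 13.6 9.5 0.0218 -0 -0; 0.6 13.8 9.2 0.0218 -0 -0; 0.6 14 8.9 0.0218 -0 -0; 0.6 14.2 8.6 0.0218 -0 -0; 0.6 14.4 8.3 0.0218 -0 -0; 0.6 14.6 7.9 0.0218 -0 -0; 0.6 14.7 7.6 0.0218 -0 -0
max mm 20.2 max deg 1.4 15
```

View pics/wv15.png

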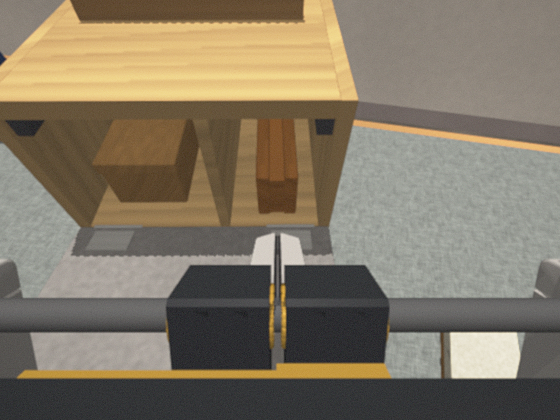

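The clapper lies flat in the bay, with its rear face 13 mm inside the front plane (its end is at about (277,195) in the wrist view). Moving round under the flap's edge.

Emit:
move_arm --rows "2.2 14.5 -14 0.025 0 0; 2.2 14.5 -14 0.025 0 0; 2.2 14 -14.5 0.025 0 0; 2.2 14 -15 0.025 0 0; 2.2 13.5 -15 0.025 0 0; 2.2 13 -15.5 0.025 0 0; 2.2 13 -16 0.025 0 0; 0 0 0 0 0 0"

```text
time_s: 34.78
ee_pos: [0.3934, -0.2586, 0.2237]
eef_rot: [-2.092, 0.009, -1.35]
force: [0.0, -0.8, 0.2]
grip_width: 0.0003
```

```bash
python3 - <<'E'
from kin import *
from station import sensors
o=sensors.get_obs();st(o);p,Q=cur(o);g=p+.097*Q[:,2]-H;print('tip out %.4f y %.4f up %.4f'%(-(g@X),g@Y,g[2]))
plan([(*tcp(.197,-.095,-.006,20),8)],o)
E
```

```text
t 34.77 tcp [ 0.3934 -0.2586  0.2237] F [ 0.  -0.8  0.2] w 0.0003 q [-0.965  0.176  2.124  1.378  0.963 -0.556]
 cab out 0.3055 y -0.0892 up 0.1457 zdir(cab) [ 0.867  0.005 -0.498] xdir [ 0.    -1.    -0.009]
tip out 0.2214 y -0.0887 up 0.0974
0.9 12.7 9.4 0.0215 0.0005 -0.001; 0.9 12.9 9.2 0.0215 0.0005 -0.001; 0.8 13.1 8.9 0.0215 0.0005 -0.001; 0.8 13.3 8.6 0.0215 0.0005 -0.001; 0.8 13.5 8.3 0.0215 0.0005 -0.001; 0.8 13.7 8 0.0215 0.0005 -0.001; 0.8 13.9 7.7 0.0215 0.0005 -0.001; 0.7 14 7.4 0.0215 0.0005 -0.001
max mm 15.9 max deg 1.2 8
```

Emit:
move_arm --rows "0.9 12.7 9.4 0.021 0 -0.001; 0.9 13 9.2 0.021 0 -0.001; 0.8 13 9 0.021 0 -0.001; 0.8 13.5 8.5 0.021 0 -0.001; 0.8 13.5 8.3 0.021 0 -0.001; 0.8 13.5 8 0.021 0 -0.001; 0.8 14 7.5 0.021 0 -0.001; 0.5 10 5 0.021 0 0; 0 0 0 0 0 0"

```text
time_s: 35.9
ee_pos: [0.4155, -0.2588, 0.0964]
eef_rot: [-1.928, 0.005, -1.339]
force: [-0.4, 0.7, 0.4]
grip_width: 0.0006
```

```bash
python3 view.py 16;python3 - <<'E'
from kin import *
from station import sensors,camera
flap(camera('scene'),-.12,.10)
o=sensors.get_obs()
plan([(*tcp(.127,-.095,-.005,20),8)],o)
E
```

```text
t 35.9 tcp [ 0.4155 -0.2588  0.0964] F [-0.4  0.7  0.4] w 0.0006 q [-0.949  0.576  2.111  1.759  1.082 -1.087]
 cab out 0.2840 y -0.0942 up 0.0184 zdir(cab) [ 0.937  0.012 -0.349] xdir [ 0.011 -1.    -0.005]
tip out 0.1931 y -0.0931 up -0.0155
flap theta 1.402 offset 0.0017 n 2843
0.1 -2.9 7.4 0.0009 0.0013 0.0002; 0.1 -2.9 7.4 0.0009 0.0013 0.0002; 0.1 -2.9 7.4 0.0009 0.0013 0.0002; 0.1 -2.8 7.4 0.0009 0.0013 0.0002; 0.1 -2.8 7.4 0.0009 0.0013 0.0002; 0.1 -2.8 7.4 0.0009 0.0013 0.0002; 0.1 -2.8 7.4 0.0009 0.0013 0.0002; 0.1 -2.8 7.4 0.0009 0.0013 0.0002
max mm 7.9 max deg 0.1 8
```

View pics/sv16.png

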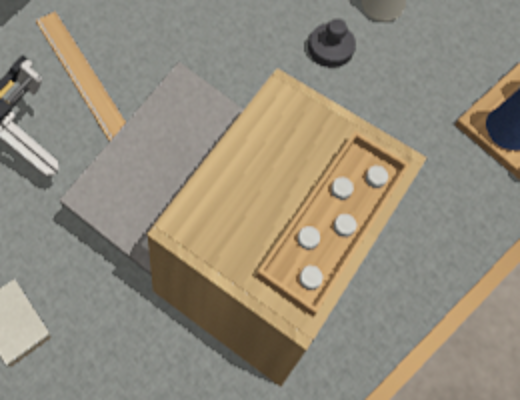

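View pics/wv16.png

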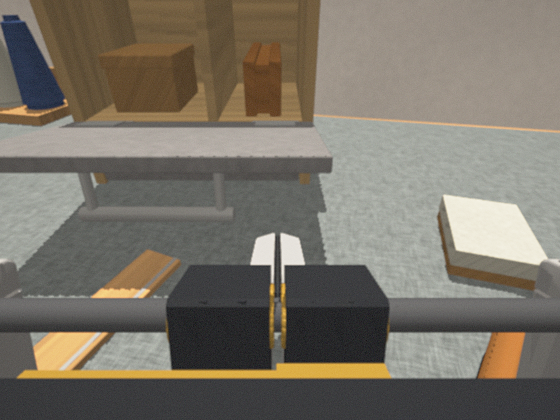

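The wrist view shows the fingertips at (277,240), below the flap's edge (row 165) and to the right of the handle's end (230,213). Going under.

Emit:
move_arm --rows "0 -3 7.5 0.001 0.0013 0; 0 -3 7.5 0.001 0.0013 0; 0 -3 7.5 0.001 0.0013 0; 0 -3 7.5 0.001 0.0013 0; 0 -3 7.5 0.001 0.0013 0; 0 -3 7.5 0.001 0.0013 0; 0 -3 7.5 0.001 0.0013 0; 0 -2.5 6 0 0 0; 0 0 0 0 0 0"

```text
time_s: 37.17
ee_pos: [0.482, -0.244, 0.1011]
eef_rot: [-1.919, -0.003, -1.348]
force: [0.0, 0.4, 0.3]
grip_width: 0.0005
```

```bash
python3 - <<'E'
from kin import *
from station import sensors
o=sensors.get_obs();st(o);p,Q=cur(o);g=p+.097*Q[:,2]-H;print('tip out %.4f y %.4f up %.4f'%(-(g@X),g@Y,g[2]))
plan([(*arc(t),1) for t in np.arange(1.4,-.001,-.05)],o)
E
```

```text
t 37.17 tcp [ 0.482  -0.244   0.1011] F [0.  0.4 0.3] w 0.0005 q [-0.8    0.605  2.022  1.884  1.002 -1.053]
 cab out 0.2159 y -0.0943 up 0.0231 zdir(cab) [ 0.94   0.001 -0.341] xdir [ 0.002 -1.     0.003]
tip out 0.1247 y -0.0942 up -0.0100
0.7 -10.2 -7.1 -0.0011 0.0009 0.0036; -0 -6.1 -1.5 0 0 0; 0 -6.2 -1.2 0 0 0; -0 -6.2 -0.9 0 0 0; 0 -6.2 -0.6 0 0 0; 0 -6.3 -0.3 0 0 0; 0 -6.3 0 0 0 0; -0 -6.3 0.3 0 0 0; -0 -6.2 0.6 0 0 0; 0 -6.2 0.9 0 0 0; -0 -6.2 1.3 0 0 0; 0 -6.1 1.6 0 0 0; 0 -6 1.9 0 0 0; -0 -5.9 2.2 0 0 0; -0 -5.8 2.5 0 0 0; 0 -5.7 2.7 0 0 0; -0 -5.5 3 0 0 0; -0 -5.3 3.3 0 0 0; 0 -5.2 3.6 0 0 0; -0 -5 3.8 0 0 0; 0 -4.8 4 0 0 0; 0 -4.6 4.3 0 0 0; -0 -4.4 4.5 0 0 0; -0 -4.1 4.7 0 0 0; 0 -3.9 4.9 0 0 0; 0 -3.6 5.1 0 0 0; -0 -3.4 5.3 0 0 0; -0 -3.1 5.4 0 0 0; 0 -2.8 5.6 0 0 0
max mm 12.4 max deg 0.2 29
```

Emit:
move_arm --rows "0.5 -4 0 0 0.001 0.003; 0 -5 -1 0 0 0; 0 -6 -1.3 0 0 0; 0 -6.2 -1 0 0 0; 0 -6.2 -0.9 0 0 0; 0 -6.2 -0.6 0 0 0; 0 -6.3 -0.3 0 0 0; 0 -6.3 0 0 0 0; 0 -6.3 0.3 0 0 0; 0 -6.2 0.6 0 0 0; 0 -6.2 0.9 0 0 0; 0 0 0 0 0 0"

```text
time_s: 38.67
ee_pos: [0.501, -0.2398, 0.1661]
eef_rot: [-1.923, 0.001, -1.351]
force: [-0.7, 0.2, -3.8]
grip_width: 0.0002
```

```bash
python3 view.py 17;python3 - <<'E'
from kin import *
from station import sensors,camera
flap(camera('scene'),-.12,.10)
o=sensors.get_obs();p,Q=cur(o);n=-Q[:,1];g=p+.097*Q[:,2]+.008*n-H;a_,b_=-(g@X),g[2];r=np.hypot(a_,b_);print('tip corner',a_,b_,'theta by tip',np.arctan2(a_,b_)-np.arcsin(.012/r),'r',r)
E
```

```text
t 38.67 tcp [ 0.501  -0.2398  0.1661] F [-0.7  0.2 -3.8] w 0.0002 q [-0.761  0.463  2.002  1.811  0.933 -0.865]
 cab out 0.1964 y -0.0944 up 0.0881 zdir(cab) [ 0.938 -0.    -0.345] xdir [-0.001 -1.    -0.001]
tip out 0.1054 y -0.0944 up 0.0546
flap theta 0.915 offset 0.0008 n 3380
tip corner 0.10276490069048208 0.06188027927424071 theta by tip 0.9285915705306597 r 0.11995746653286184
```

View pics/sv17.png

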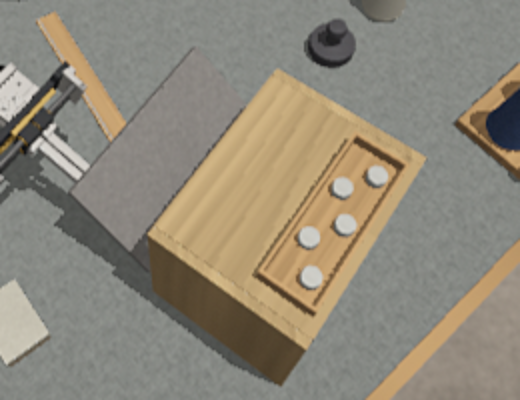

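The flap is rising, now at about 0.92 rad with 4 N. Continue along the arc.

```bash
python3 - <<'E'
from kin import *
from station import sensors
o=sensors.get_obs()
plan([(*arc(t,r=.12),1) for t in np.arange(.87,.05,-.05)],o)
E
```

```text
0.6 -6.8 0.9 0.0033 -0.0005 -0.002; -0 -5.8 1.6 0 0 0; 0 -5.7 1.9 0 0 0; -0 -5.6 2.2 0 0 0; -0 -5.5 2.5 0 0 0; 0 -5.4 2.8 0 0 0; 0 -5.2 3 0 0 0; 0 -5.1 3.3 0 0 0; 0 -4.9 3.5 0 0 0; -0 -4.7 3.8 0 0 0; 0 -4.5 4 0 0 0; 0 -4.3 4.2 0 0 0; -0 -4.1 4.4 0 0 0; 0 -3.9 4.6 0 0 0; -0 -3.6 4.8 0 0 0; -0 -3.4 5 0 0 0; 0 -3.1 5.2 0 0 0
max mm 6.9 max deg 0.2 17
```

Emit:
move_arm --rows "0 -4 0.8 0.003 0 -0.002; 0 -6 1.6 0 0 0; 0 -5.8 1.9 0 0 0; 0 -5.6 2.2 0 0 0; 0 -5.5 2.5 0 0 0; 0 -5.4 2.8 0 0 0; 0 -5.2 3 0 0 0; 0 -5 3.3 0 0 0; 0 -5 3.5 0 0 0; 0 -4.7 3.8 0 0 0; 0 -4.5 4 0 0 0; 0 -4.3 4.2 0 0 0; 0 -4 4.4 0 0 0; 0 -4 4.6 0 0 0; 0 0 0 0 0 0"

```text
time_s: 40.7
ee_pos: [0.5672, -0.2248, 0.2189]
eef_rot: [-1.921, 0.001, -1.351]
force: [-1.3, -0.4, -1.8]
grip_width: 0.0002
```

```bash
cat > th.py <<'E'
from kin import *
from station import sensors
o=sensors.get_obs();st(o);p,Q=cur(o);n=-Q[:,1];g=p+.097*Q[:,2]+.008*n-H;a_,b_=-(g@X),g[2];r=np.hypot(a_,b_);print('tip corner',a_.round(4),b_.round(4),'theta by tip',np.arctan2(a_,b_)-np.arcsin(.012/r),'r',r)
E
python3 th.py; python3 view.py 18; python3 - <<'E'
from kin import *
from station import sensors
o=sensors.get_obs()
plan([(*arc(t,r=.12),1) for t in np.arange(.15,-.01,-.03)],o)
E
```

```text
t 40.7 tcp [ 0.5672 -0.2248  0.2189] F [-1.3 -0.4 -1.8] w 0.0002 q [-0.644  0.429  1.871  1.778  0.819 -0.68 ]
 cab out 0.1286 y -0.0943 up 0.1409 zdir(cab) [ 0.939 -0.    -0.343] xdir [-0.001 -1.    -0.001]
tip corner 0.0348 0.1151 theta by tip 0.1932148106850786 r 0.120250052496562
t 40.7 tcp [ 0.5672 -0.2248  0.2189] F [-1.3 -0.4 -1.8] w 0.0002 q [-0.644  0.429  1.871  1.778  0.819 -0.68 ]
 cab out 0.1286 y -0.0943 up 0.1409 zdir(cab) [ 0.939 -0.    -0.343] xdir [-0.001 -1.    -0.001]
tip out 0.0375 y -0.0943 up 0.1076
0.7 -3.3 4.3 0.0009 -0.0002 -0.0012; 0 -2 3 0 0 0; -0 -1.9 3.1 0 0 0; 0 -1.8 3.1 0 0 0; 0 -1.7 3.2 0 0 0; -0 -1.6 3.2 0 0 0
max mm 5.5 max deg 0.1 6
```

View pics/wv18.png

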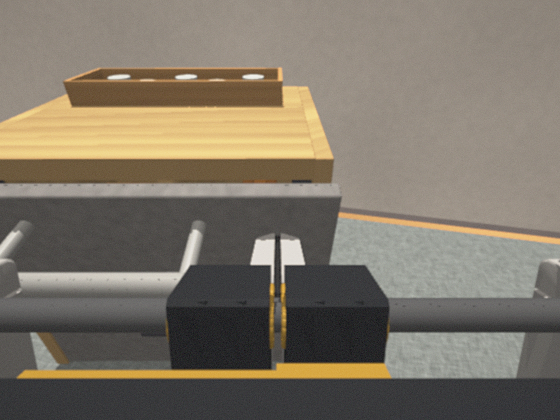

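Emit:
move_arm --rows "0 -2.2 3 0 0 0; 0 -2.2 3 0 0 0; 0 -2.2 3 0 0 0; 0 -2 3 0 0 0; 0 -2 3 0 0 0; 0 -1.8 3 0 0 0; 0 0 0 0 0 0"

```text
time_s: 41.68
ee_pos: [0.5884, -0.2202, 0.224]
eef_rot: [-1.922, 0.002, -1.351]
force: [-10.0, -1.6, -1.4]
grip_width: 0.0005
```

```bash
python3 th.py
```

```text
t 41.67 tcp [ 0.5884 -0.2202  0.224 ] F [-10.   -1.6  -1.4] w 0.0005 q [-0.61   0.446  1.826  1.778  0.787 -0.648]
 cab out 0.1068 y -0.0944 up 0.1460 zdir(cab) [ 0.939 -0.001 -0.344] xdir [-0.001 -1.    -0.002]
tip corner 0.013 0.1201 theta by tip 0.008296314254276599 r 0.12084756707537553
```

Emit:
move_arm --rows "0 -0.7 2 0 0 0; 0 -0.7 2 0 0 0; 0 0 0 0 0 0"

```text
time_s: 42.05
ee_pos: [0.589, -0.2202, 0.2239]
eef_rot: [-1.923, 0.003, -1.352]
force: [-19.0, 1.0, 3.1]
grip_width: 0.0003
```

```bash
python3 th.py; python3 - <<'E'
from kin import *
from station import sensors
o=sensors.get_obs();p,Q=cur(o)
plan([(p-.10*X+.0*Z,Q,5),(p-.12*X+.12*Z,Q,4)],o)
E
```

```text
t 42.05 tcp [ 0.589  -0.2202  0.2239] F [-19.    1.    3.1] w 0.0003 q [-0.61   0.447  1.825  1.777  0.786 -0.645]
 cab out 0.1063 y -0.0945 up 0.1459 zdir(cab) [ 0.939 -0.001 -0.345] xdir [-0.002 -1.    -0.003]
tip corner 0.0125 0.12 theta by tip 0.0043573574593723935 r 0.1206021863948996
0 6.9 -18.8 0 0 0; 0 6.9 -18.8 0 0 0; 0 6.9 -18.8 0 0 0; 0 6.9 -18.8 0 0 0; 0 6.9 -18.8 0 0 0; -0.1 -26.4 -15 0 0 0; -0.1 -26.4 -15 0 0 0; -0.1 -26.4 -15 0 0 0; -0.1 -26.4 -15 0 0 0
max mm 30.4 max deg 0.0 9
```

Solid at 19 N, 0.5 mm more travel: the flap is on its shut stop. Backing away and then verifying.

Emit:
move_arm --rows "0 2 -6 0 0 0; 0 7 -19 0 0 0; 0 7 -19 0 0 0; 0 7 -19 0 0 0; 0 7 -19 0 0 0; 0 7 -19 0 0 0; 0 -26 -15 0 0 0; 0 -26 -15 0 0 0; 0 -26 -15 0 0 0; 0 -26 -15 0 0 0; 0 0 0 0 0 0"

```text
time_s: 43.42
ee_pos: [0.4553, -0.2506, 0.3487]
eef_rot: [-1.917, 0.0, -1.353]
force: [-0.3, 0.3, 0.1]
grip_width: 0.0002
```

```bash
python3 - <<'E'
from kin import *
import pickle
from station import sensors,camera
o=sensors.get_obs();st(o)
o0,d0=pickle.load(open('c0.pkl','rb'))
c=camera('top');cv2.imwrite('pics/tF.png',c['color'])
s=camera('scene');cv2.imwrite('pics/sF.png',s['color'])
for nm,cc in (('top',c),('scene',s),('top0',d0['top']),('scene0',d0['scene'])):
    W=cloud(cc);d=W-H;co=-(d@X);cy=d@Y;cu=d[...,2];hsv=cv2.cvtColor(cc['color'],cv2.COLOR_BGR2HSV).astype(int)
    m=(hsv[...,1]<60)&(abs(cy)<.12)&(co<.06)&(co>-.01)&(abs(cu-.15)<.008)
    b=(hsv[...,1]<60)&(abs(cy)<.045)&(co<.075)&(co>.035)&(cu>.1)&(cu<.145)
    print(nm,'flap top edge out',np.percentile(co[m],[2,50,98]).round(4) if m.sum() else None,m.sum(),'bar out',np.percentile(co[b],[2,50,98]).round(4) if b.sum() else None)
for n,cc in (('top',c),('scene',s)):
    df=cv2.absdiff(cc['color'],d0[n]['color']).max(2)>40
    cv2.imwrite(f'pics/d_{n}.png',(df*255).astype(np.uint8))
E
```

```text
t 43.42 tcp [ 0.4553 -0.2506  0.3487] F [-0.3  0.3  0.1] w 0.0002 q [-0.857  0.066  1.969  1.447  0.985 -0.338]
 cab out 0.2433 y -0.0949 up 0.2707 zdir(cab) [ 0.941 -0.003 -0.34 ] xdir [-0.003 -1.    -0.   ]
top flap top edge out [-0.0003  0.006   0.0114] 369 bar out [0.0457 0.0521 0.057 ]
scene flap top edge out [0.0013 0.007  0.013 ] 488 bar out [0.0473 0.0518 0.0583]
top0 flap top edge out [0.003  0.0092 0.0147] 366 bar out [0.0482 0.0547 0.0596]
scene0 flap top edge out [0.0043 0.0094 0.0162] 564 bar out [0.0499 0.0548 0.0615]
```

View pics/tF.png

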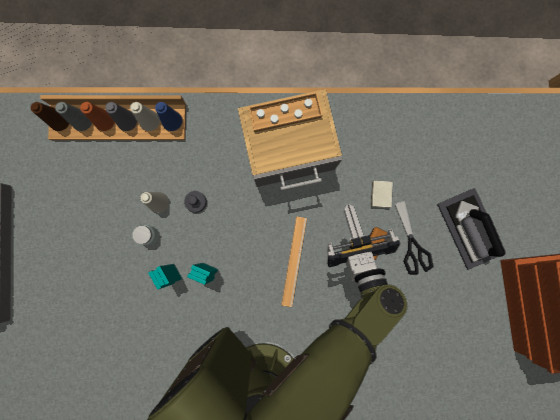

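View pics/sF.png

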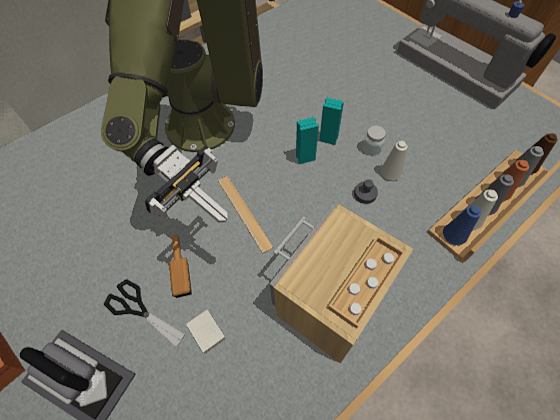

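View pics/d_scene.png

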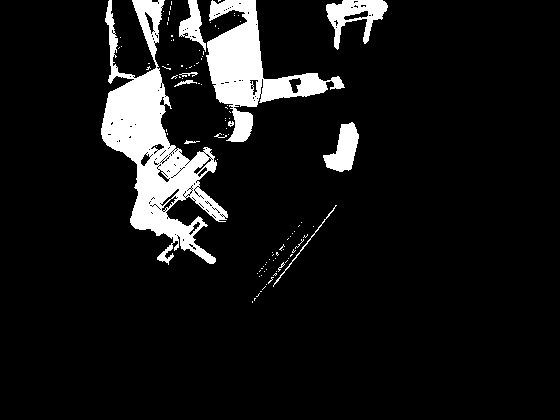

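Both views have the flap's top edge at 0–12 mm out and the bar at 52 mm out, which are the shut values. The difference image shows only the arm, the missing clapper and the flap line changed, so nothing else moved.

```bash
python3 -c "
from station import ctrl
print(ctrl.hand_in())"
```

```text
the job is handed in; nothing more can be done
None
```

The clapper is in its bay, the flap is shut, and the job was handed in after about 43.5 s; the hand-in gave no verdict.

- **Opening:** I hooked the flap's handle open, then pushed the flap down to its stop. It measured 1.40 rad, with about 26 N on the wrist at the stop.
- **Clapper:** I gripped it from above, turned it level and laid it on the sloping flap. I then pushed it in with closed fingers. With the flap still open, it lay flat and centred in the bay, its rear face about 13 mm inside the front. I could not see it again once the flap was shut.
- **Closing:** I raised the flap from underneath along its arc and pressed it gently onto the shut stop, at about 19 N. The top and scene cameras both show the top edge 0–12 mm and the handle bar 52 mm out from the front, which are the shut values.
- **Everything else:** Compared with the first picture, the scene view shows only the arm, its shadow, the missing clapper and the flap changed. The gripper was clear of everything when I handed in.

No check failed. The first grip direction would have run the last joint into its limit, so I turned the held clapper half a turn in the air before laying it down. The cameras differed by 2–4 mm on the cabinet's position.

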